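# Daily check of the dial scale with its test weight

### The job

Do the daily check of the dial portion scale: set the brass check weight from the open wooden case gently on the scale's pan and, while it stands there, turn the round knob on the sloping front, which turns the dial disc, until the black triangle on the dial's rim lines up with the tip of the needle; take the hand off the scale to read it. Then put the weight back upright in the round pocket of its case and shut the lid fully; the unloaded needle should then rest on the dial's zero line. Do not tip the weight over, and leave the other things on the table where they are.

Things in the scene. Friction and masses are not known exactly. Their poses are not given: they have to be found in the camera images.
- check_weight: Brass check weight, 500 g, turned: body 42 mm across and 46 mm high, narrow neck, round head 28 mm across between 55 and 72 mm of height; origin in the middle of its underside, z up its axis. At the start it stands upright in the pocket of the open case; lift it by the head, which stands clear of the case's walls.
- case_pocket (a point): Middle of the floor of the round pocket in the base of the wooden weight case, 13 mm above the table; the pocket is 53 mm across and 16 mm deep. The base is a box 92 x 92 x 46 mm (walls 7 mm, inside lined), fixed to the table, with the pocket in its middle and the lining round it at 29 mm; frame: x points away from the hasp to the hinge side, y along the hinge, z up. The weight's head reaches to 85 mm over the table when it stands in the pocket, the base's rim is at 46 mm.
- case_lid (a joint): Angle of the hinged lid of the weight case: 0 = shut, grows as it opens, up to 1.95 rad (leaning back). The lid is a hollow cap 92 x 92 x 50 mm, walls 7 mm; its stiff hinge stays at any angle and needs 1 to 2 N at the far edge to move; nothing latches.
- lid_hinge (a point): Middle of the lid's hinge line, on the upper back edge of the case's base, 46 mm behind the pocket's middle and 47 mm above the table. Its frame turns with the lid: x from the front edge to the hinge, y along the hinge, z from the lid's rim to its outside top; shut, these are the axes of the case.
- lid_edge (a point): Middle of the lid's outer front upper edge (shut: at the front of the case, 97 mm above the table); it lies at x = -92 mm, z = +50 mm in the hinge frame. With the lid open this is its upper rear edge; pushing here from behind, then down, closes it.
- portion_scale: Dial portion scale with a white housing, 228 mm deep (x -120 to +108 mm), 236 mm wide (y), 118 mm high without the pan, fixed to the table; origin on the table under it, x points from its front to its back, y to its left as seen from the front, z up. Its front is a panel that slopes at 35 degrees to the horizontal, rising to the back.
- pan_centre (a point): Middle of the upper face of the weighing pan, a flat steel plate 130 mm (x) by 176 mm (y), 5 mm thick, centred 55 mm behind the scale's origin, about 146 mm above the table when empty; the pan sinks 12 mm under the check weight. It moves up and down on a spring and its stop is 20 mm down.
- zero_knob (a joint): Angle of the adjusting knob, rad, positive clockwise as seen looking at the panel, stops at -4 and +4. It is geared to the dial disc: each radian of clockwise turn turns the disc and its marks 0.3 rad clockwise; it does not move the needle. The right angle differs from time to time, so compare needle and mark. The knob stays where it is left and takes about 0.06 N m to turn.
- knob_grip (a point): Point on the knob's axis at the height to grip it, 28 mm off the panel. The knob is black, round and fluted, 45 mm across (47 over the flutes), standing from 5 to 40 mm off the panel, to the right of the dial. z points along its axis out of the panel, so 35 degrees from vertical leaning towards the scale's front; the frame turns with the knob.
- needle_tip (a point): Tip of the black needle of the dial, which turns about dial_centre at a radius of 47 mm, under the dial's flat cover. It is driven by the pan alone: loading turns it clockwise, 270 degrees for 1 kg, so the check weight turns it 135 degrees. It settles within half a second.
- check_mark (a point): The point of the disc, 47 mm from dial_centre, at which the needle's tip must be with the check weight on the pan: just inside the black triangle (13 mm wide, pointing inwards) outside the graduations at the 500 g line. It turns with the disc; at the start it stands 20 to 35 degrees clockwise of the top of the dial.
- zero_mark (a point): The point of the disc, 47 mm from dial_centre, at which the needle's tip rests with an empty pan once the scale is right: on the first, long line of the graduations, with a round black dot outside it. It turns with the disc and lies 135 degrees anticlockwise of the triangle.
- dial_centre (a point): Middle of the dial (white disc with black graduations, 116 mm across, in a fixed steel bezel of 130 mm, in the left of the panel, 114 mm from the knob's axis); x points up the slope, y to the left along the panel, z out of the panel. The cover stands 8 mm off the panel.
- tape_roll: Roll of tape lying flat, 98 x 96 x 25 mm, bystander; origin under its middle.
- marker: Felt marker, 17 x 142 x 17 mm, bystander; origin under its middle.
- pastry_brush: Pastry brush, 46 x 186 x 17 mm, bystander; origin under its middle.
- ring_cutter_2: Small round steel cutter, 40 x 40 x 35 mm, bystander in front of the case; origin under its middle.
There are look-alikes about, which are no part of the job. Of the things that look like the check_weight, the largest one is meant.

How it is judged:
On the way, in this order (a step that is already met when the one before it is completed fails the run):
1. the check weight stands upright on the scale's pan, let go (contact force between check_weight and scale_pan above 3 N and contact force between the fingers and check_weight below 0.1 N and angle between check_weight's own z axis and vertical below 0.1 rad), for 0.3 s.
2. with the weight on the pan and the scale untouched, the needle's tip is within 3 mm of the check mark (contact force between check_weight and scale_pan above 3 N and contact force between the fingers and check_weight below 0.1 N and distance between needle_tip and check_mark below 0.003 m and contact force between the fingers and portion_scale below 0.1 N), for 0.4 s.
3. the weight stands upright in the case's pocket, let go (horizontal distance between check_weight and case_pocket below 0.008 m and z of check_weight in the frame of case_pocket below 0.004 m and angle between check_weight's own z axis and vertical below 0.1 rad and contact force between the fingers and check_weight below 0.1 N), for 0.2 s.
4. the case's lid is shut (all of step 3 and value of joint case_lid below 0.04 rad), for 0.2 s.
At the end, for the whole second after the job is handed in: The check weight stands upright at rest in the pocket of its case (within 8 mm of its middle, foot within 4 mm of its floor), the lid is shut (joint below 0.04 rad, a gap under 4 mm at the front), and the unloaded needle's tip rests within 4 mm of the zero mark (all of step 4 and distance between needle_tip and zero_mark below 0.004 m and linear speed of check_weight below 0.02 m/s); the robot touches nothing.
It fails at once if the weight is dropped or banged on the pan (over 40 N) (contact force between check_weight and scale_pan above 40 N).
It fails at once if the check weight is tipped over (angle between check_weight's own z axis and vertical above 0.6 rad).
It fails at once if a bystander is pushed more than 40 mm (distance of any of tape_roll, marker, pastry_brush, ring_cutter_2 from where it was at the start of the episode above 0.04 m).
It also fails if it takes over 72 s, if anything falls off the work surface, if the arm or the gripper's body presses on something with over 40 N, if the wrist force passes 120 N, or if a joint passes its speed limit or range.

### The arm

A 7-joint arm with a two-finger parallel gripper is mounted at the origin on a cart in front of the work surface, level with it; the furniture and walls round the work are solid. World frame = base frame: x ahead of the robot, y to its left, z up, the work surface at z = 0. Lengths are in m, angles in rad, forces in N, time in s.
With the tool pointing down it reaches from about 0.4 to 0.85 m from the base axis. Payload 10.4 kg.
Tool frame: the origin (TCP) lies between the finger pads; the fingertips stand ahead of it and the grasp point (between the pads) lies 6 mm ahead of it (finger_overhang is the z of the fingertips in the tool frame, in m); z points along the fingers, y is the direction in which the jaws open and shut (so a half turn about z gives the same grasp; the last joint's range is limited). The gripper opens to 85 mm and grips with 20 to 120 N. Pads are 22 mm wide; open, the fingers measure 114 mm over their backs; the gripper's body (76 mm by 85 mm) begins 54 mm behind the grasp point. The pads swing forward as they close: fully open they stand 13 mm farther back than shut.
Start: joints at [-1.18, 0.332, -0.065, 1.46, 0.022, 1.35, -0.088], TCP at [0.251, 0.572, 0.256] pointing down, gripper open.
Joint ranges: [-2.6, 2.6], [-0.5, 2.12], [-1.47, 1.34], [0.16, 2.42], [-1.27, 4.41], [0.06, 2.06], [-2.6, 2.6]. Speed limits (rad/s): [2.22, 2.22, 2.79, 2.79, 3.14, 3.14, 3.14].

### API

Orientations are given as a unit quaternion [x, y, z, w].
In Python, from workcell import * gives the robot as it stands.
- The arm moves only by the shell command python3 -m creep 'ROWS' [FORCE]. ROWS is JSON, a list of rows, each a list of 7 numbers: the turn, a rotation vector about the tool's x, y, z in rad, then the shift along the tool's x, y, z in mm, then the closure in counts, from 0 (fully open) to 255 (shut). In form: [[wx, wy, wz, dx, dy, dz, claw], ...]. A call has 1 to 8 rows; each row shifts and turns the commanded pose from where the row before left it, along the tool's axes as they then stand; what a row does not reach is not made up. A row lasts 1/10 s, in which the tool goes at most 50 mm and 8.59 degrees, less where a joint would pass 70% of its speed; a pose out of reach is approached as far as the arm can. A call is refused whole if a number of a shift passes 50 or a number of a turn 0.15, either way. A call with a gripper value outside its range is refused whole. The fingers move at their own pace and stop on an object; FORCE is the grip in N (left out, the last holds). Time passes only in rows, so rows that do not move let the fingers close. It gives the time, the measured TCP pose, the force and the opening at its end, in the units of the state.
- get_obs(): the state, without advancing time (a new reading comes with each control period).
- camera(name): name is "scene" or "top" or "wrist"; returns (picture, depth): 384x512x3 uint8, blue, green, red; 384x512 float32, m along the optical axis (not along the pixel's ray), 0 where there is no reading.
- camera_model(name): a dict with "camera_matrix" (3x3 intrinsics, pixels), "k1" (the pictures are not rectified: a ray, as slopes to the right and down, at radius r is drawn at 1 + k1 r^2 times it, then the intrinsics apply), "R" (3x3) and "t" (3): a world point X has camera coordinates R X + t; the wrist camera has in their place "mount" (4x4, takes a point from camera to tool coordinates, whose origin is the TCP and whose axes are the flange's). Camera axes: x right, y down, z forward; pixel columns grow to the right and rows downward; lengths in m; the calibration is good to about 2 mm. A picture is of the moment at which its call begins: read the wrist's pose just before it. camera_model takes no time and is no camera call.
- hand_in(): hands the job in, once; it reports no verdict.
The state is a dict: "clock": time; "joint_pos": joint angles; "joint_velocities": joint speeds; "tau": joint torques, N m; "position": TCP position; "ee_rot": TCP orientation; "ft_force": force on the tool from outside, world axes, zero at the start; "torque": the same for the moment, N m; "grip_width": opening from 0.0 (shut) to 1.0 (fully open).
Only numpy, scipy, OpenCV 4.12 (cv2) and the standard library are available. Lean on these libraries where they do the work, as an engineer would, in place of code of your own. Each camera call takes 0.05 s, during which the arm holds its last target.

## Working session

There is one attempt and no reset: what is moved stays moved. The work goes in short steps, Python scripts to look and compute and a shell command to move; the robot and the scene stay as the last step left them, time stands still between calls to the robot, and variables do not carry over. Pictures are saved under pics/ and viewed, and the job is handed in when it is done.

```bash
ls; mkdir -p pics; python3 - <<'E'
from workcell import *
import cv2
o=get_obs(); print(o)
for n in ("scene","top","wrist"):
    p,d=camera(n); cv2.imwrite(f"pics/{n}0.png",p); print(n,camera_model(n))
E
```

```text
pics
{'clock': 0.0, 'joint_pos': array([-1.17957512,  0.33287786, -0.06469963,  1.46095484,  0.02158358,
        1.3499049 , -0.08851009]), 'joint_velocities': array([-0.00208418, -0.00032062,  0.00192806, -0.00159939, -0.00175368,
       -0.00111339,  0.00137042]), 'tau': array([-4.67285045e-04, -6.25436568e+01,  4.93878394e-02, -3.91626728e+01,
        1.64439058e-02,  9.60202189e-03,  1.81749336e-06]), 'position': array([0.25117883, 0.57192579, 0.2555057 ]), 'ee_rot': array([ 2.05433798e-01,  9.78670746e-01, -7.14526469e-04, -1.23340256e-04]), 'ft_force': array([-0.878839  , -0.24358074,  0.55789   ]), 'torque': array([ 0.02879662,  0.01242948, -0.0216829 ]), 'grip_width': 0.9951752588249195}
scene {'camera_matrix': array([[353.93154667,   0.        , 254.09072746],
       [  0.        , 353.93154667, 195.13381077],
       [  0.        ,   0.        ,   1.        ]]), 'k1': 0.03299877403593762, 'R': array([[ 0.69458653, -0.71923776, -0.01570338],
       [-0.38500973, -0.35319755, -0.85265409],
       [ 0.60771462,  0.598288  , -0.5222398 ]]), 't': array([-0.36299527,  0.29091809, 
[... 279 characters left out ...]
 [-0.99444111,  0.01385356, -0.10437894],
       [ 0.1042971 , -0.00650596, -0.99452491]]), 't': array([0.00619789, 0.51592531, 1.45845583])}
wrist {'camera_matrix': array([[303.53408613,   0.        , 253.14317036],
       [  0.        , 303.53408613, 188.61684607],
       [  0.        ,   0.        ,   1.        ]]), 'k1': -0.009668853704583879, 'mount': array([[ 7.69564317e-04, -9.51047718e-01, -3.09043113e-01,
         7.84211446e-02],
       [ 9.99999655e-01,  8.28490479e-04, -5.94413106e-05,
         1.00800520e-03],
       [ 3.12570799e-04, -3.09042960e-01,  9.51048028e-01,
        -1.16996066e-01],
       [ 0.00000000e+00,  0.00000000e+00,  0.00000000e+00,
         1.00000000e+00]])}
```

View pics/scene0.png

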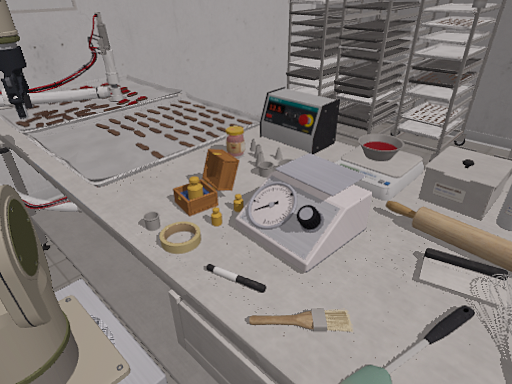

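View pics/top0.png

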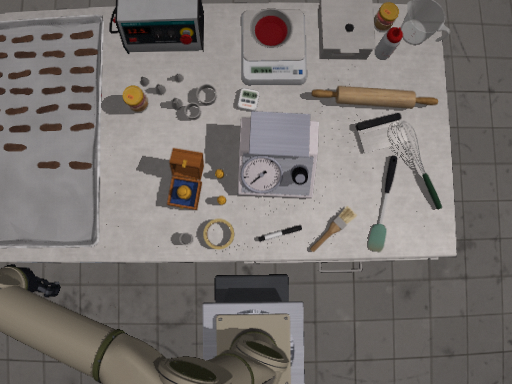

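View pics/wrist0.png

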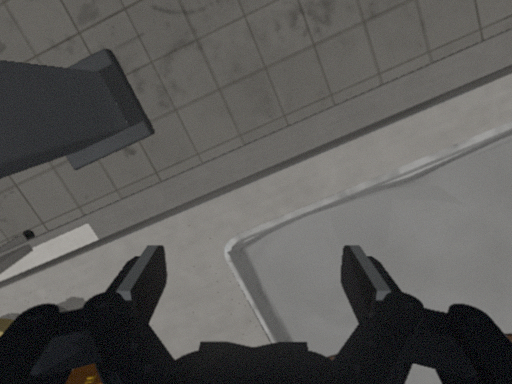

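The three brass weights in the top view: one standing in the case (184,192), and two smaller ones on the table (219,174) and (222,200). By the description it should be the one in the case, which is also the largest. I'll check that with crops and take measurements.

```bash
cat > h.py <<'E'
from workcell import *
import cv2, numpy as np
from scipy.spatial.transform import Rotation as Ro
def dep(name,d,uv,pose=None,m=None):
    m=m or camera_model(name); K=m["camera_matrix"]; uv=np.atleast_2d(np.array(uv,float))
    k=np.array([m["k1"],0,0,0,0.])
    n=cv2.undistortPoints(uv.reshape(-1,1,2),K,k).reshape(-1,2)
    if np.ndim(d)==2: z=d[np.round(uv[:,1]).astype(int),np.round(uv[:,0]).astype(int)]
    else: z=np.full(len(uv),float(d))
    X=np.c_[n*z[:,None],z]
    if name=="wrist":
        T=m["mount"]; X=X@T[:3,:3].T+T[:3,3]
        return X@Ro.from_quat(pose[1]).as_matrix().T+pose[0]
    return (X-m["t"])@m["R"]
def proj(name,X,pose=None):
    m=camera_model(name); X=np.atleast_2d(np.array(X,float))
    if name=="wrist":
        X=(X-pose[0])@Ro.from_quat(pose[1]).as_matrix(); T=np.linalg.inv(m["mount"]); c=X@T[:3,:3].T+T[:3,3]
    else: c=X@m["R"].T+m["t"]
    s=c[:,:2]/c[:,2:]; s=s*(1+m["k1"]*(s**2).sum(1,keepdims=True))
    return s@m["camera_matrix"][:2,:2].T+m["camera_matrix"][:2,2]
def pose():
    o=get_obs(); return np.array(o["position"]),np.array(o["ee_rot"])
def raypl(name,uv,p0,n,ps=None):
    a=dep(name,0.2,uv,ps);b=dep(name,1.0,uv,ps); d=b-a
    return a+d*(((p0-a)@n)/(d@n))[:,None]
def cloud(name,d,ps=None):
    v,u=np.mgrid[0:384,0:512]; uv=np.c_[u.ravel(),v.ravel()]
    return dep(name,d,uv,ps).reshape(384,512,3)
E
python3 - <<'E'
from h import *
p,d=camera("top"); c=cloud("top",d); np.save("top_d.npy",d)
s=p[140:225,155:325]; s=cv2.resize(s,None,fx=4.7,fy=4.7,interpolation=cv2.INTER_CUBIC); cv2.imwrite("pics/crop1.png",s)
p2,d2=camera("scene"); s=p2[120:270,140:380]; cv2.imwrite("pics/crop2.png",cv2.resize(s,None,fx=3.3,fy=3.3,interpolation=cv2.INTER_CUBIC)); np.save("sc_d.npy",d2)
for n,u in dict(wt=(184,192),w2=(219,174),w3=(222,200),pan=(280,133),dial=(261,175),knob=(300,175),lid=(186,155),table=(130,200)).items(): print(n,c[u[1],u[0]].round(3))
E
```

```text
wt [0.494 0.205 0.085]
w2 [0.553 0.1   0.044]
w3 [0.471 0.091 0.048]
pan [ 0.66  -0.086  0.144]
dial [ 0.543 -0.03   0.083]
knob [ 0.537 -0.144  0.124]
lid [0.601 0.193 0.127]
table [0.478 0.391 0.004]
```

View pics/crop1.png

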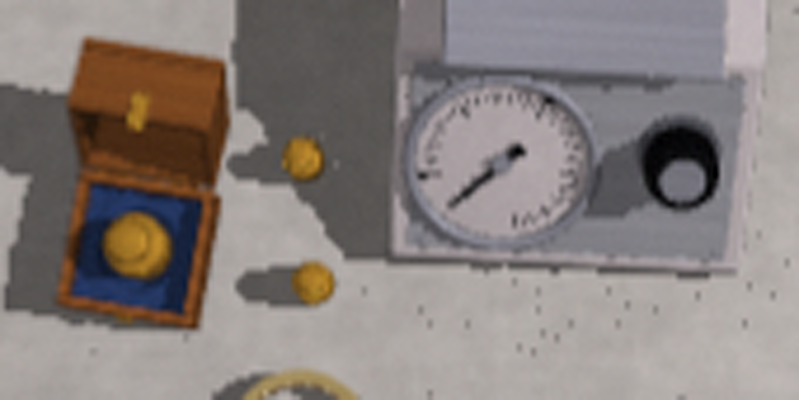

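View pics/crop2.png

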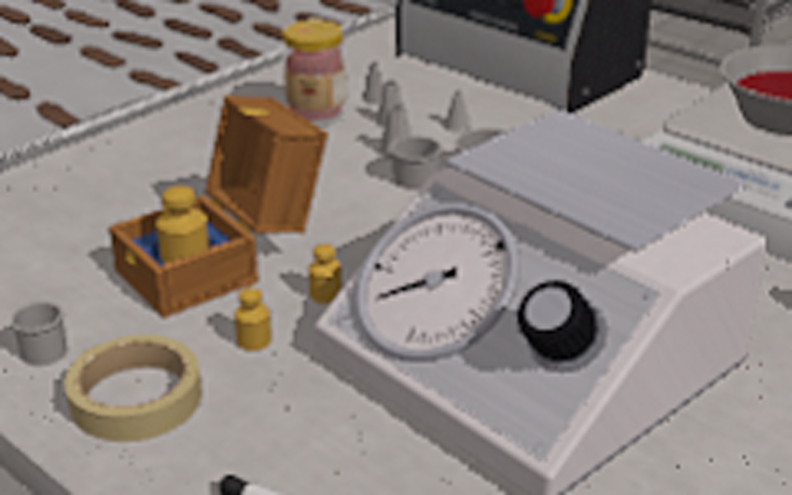

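The large weight in the case is confirmed: head at about (184,191), and the ones on the table are about half its size. The needle rests anticlockwise of the zero dot. Next I'll fit the poses.

```bash
python3 - <<'E'
from h import *
d=np.load("top_d.npy"); c=cloud("top",d)
ds=np.load("sc_d.npy"); cs=cloud("scene",ds)
def reg(c,lo,hi):
    return c[((c>=lo)&(c<=hi)).all(2)]
for nm,cc in (("top",c),("sc",cs)):
    print(nm)
    P=reg(cc,[.45,.16,.065],[.54,.25,.095]); 
    if len(P): print("head",len(P),P.mean(0).round(4),P.min(0).round(3),P.max(0).round(3))
    P=reg(cc,[.5,-.25,.136],[.8,.06,.152]); r=cv2.minAreaRect(P[:,:2].astype(np.float32)); print("pan",r,P[:,2].mean())
    P=reg(cc,[.42,.12,.040],[.56,.28,.052]); r=cv2.minAreaRect(P[:,:2].astype(np.float32)); print("case rim",len(P),r)
    P=reg(cc,[.54,.12,.09],[.7,.28,.16]); r=cv2.minAreaRect(P[:,:2].astype(np.float32)); print("lid",len(P),r,P.min(0),P.max(0))
    P=reg(cc,[.48,-.2,.09],[.6,-.1,.14]);
    # panel plane
    P=reg(cc,[.46,-.1,.03],[.58,.03,.12]); q=P-P.mean(0); 
    for _ in range(3):
        n=np.linalg.svd(q-q.mean(0),full_matrices=False)[2][2]; n*=np.sign(n[2]); e=(q-q.mean(0))@n; q=q[abs(e)<2*e.std()+1e-4]
    print("panel n",n.round(3),np.degrees(np.arctan2(np.hypot(n[0],n[1]),n[2])),"yaw",np.degrees(np.arctan2(-n[1],-n[0])),P.mean(0)+q.mean(0))
# table bias
print("table z",np.median(reg(c,[.42,-.3,-.02],[.46,0,.02])[:,2]),np.median(reg(cs,[.42,-.3,-.02],[.46,0,.02])[:,2]))
E
```

```text
top
head 69 [0.4996 0.2114 0.0827] [0.486 0.199 0.065] [0.514 0.223 0.09 ]
pan ((0.6577565670013428, -0.08470852673053741), (0.1768839955329895, 0.13224823772907257), 86.28327941894531) 0.14565114011918393
case rim 329 ((0.5078281164169312, 0.2115793079137802), (0.09355231374502182, 0.11558956652879715), 79.7460708618164)
lid 553 ((0.5864044427871704, 0.19639936089515686), (0.09403739869594574, 0.06215674802660942), 78.8351058959961) [0.54726156 0.1461219  0.09153223] [0.62403514 0.24498794 0.14231728]
panel n [-0.586  0.036  0.809] 35.96582089609974 yaw -3.4992643538707604 [ 0.53511191 -0.03629381  0.06979184]
sc
head 72 [0.4987 0.2016 0.0791] [0.488 0.193 0.065] [0.514 0.219 0.086]
pan ((0.661223828792572, -0.08878426998853683), (0.17652742564678192, 0.13176864385604858), 86.66437530517578) 0.14548919496442167
case rim 367 ((0.510107159614563, 0.2072160542011261), (0.09804286062717438, 0.11556342989206314), 80.97744750976562)
lid 515 ((0.5915456414222717, 0.19040179252624512), (0.09496122598648071, 0.06225356459617615), 79.52595520019531) [0.55272916 0.13981963 0.09017904] [0.62820095 0.24157855 0.13782065]
panel n [-0.593  0.036  0.804] 36.446329382912566 yaw -3.4614981484296363 [ 0.53328175 -0.04021798  0.06578453]
table z 0.0005739860572160861 0.00019644866586174652
```

```bash
cat >> h.py <<'E'
def Rdes(jaw_deg,tilt=None):
    # tool down, tool y along world direction jaw_deg, tool x = y x z
    y=np.array([np.cos(np.radians(jaw_deg)),np.sin(np.radians(jaw_deg)),0]); z=np.array([0,0,-1.]); return np.c_[np.cross(y,z),y,z]
def go(target,R,grasp=False):
    """remaining rotvec (tool) and shift in mm; target = grasp point if grasp"""
    p,q=pose(); A=Ro.from_quat(q).as_matrix(); t=np.array(target,float)
    if grasp: t=t-R[:,2]*0.006
    rv=Ro.from_matrix(A.T@R).as_rotvec()
    print("rotvec",rv.round(3),"shift now-axes mm",(A.T@(t-p)*1000).round(1),"after-turn axes",(R.T@(t-p)*1000).round(1))
E
python3 - <<'E'
from h import *
import workcell
print([n for n in dir(workcell) if not n.startswith('_')], globals().get("finger_overhang"))
go([.499,.206,.20],Rdes(80))
E
```

```text
['MotionError', 'camera', 'camera_model', 'finger_overhang', 'get_obs', 'hand_in'] 0.025
rotvec [-0.001 -0.    -0.239] shift now-axes mm [-374.  -235.6   56.1] after-turn axes [-307.5 -317.5   56. ]
```

```bash
python3 -m creep '[[0,0,-0.12,0,0,0,0],[0,0,-0.119,0,0,0,0],[0,0,0,-34,-35,6,0],[0,0,0,-34,-35,6,0],[0,0,0,-34,-35,6,0],[0,0,0,-34,-35,6,0],[0,0,0,-34,-35,6,0],[0,0,0,-34,-35,6,0]]' 40; python3 -m creep '[[0,0,0,-34,-35,6,0],[0,0,0,-34,-35,6,0],[0,0,0,-34,-35,6,0],[0,0,0,0,0,0,0],[0,0,0,0,0,0,0]]'
python3 - <<'E'
from h import *
ps=pose();p,d=camera("wrist"); np.save("w1.npy",d); cv2.imwrite("pics/w1.png",p); print(ps)
c=cloud("wrist",d,ps)
P=c[(c[...,2]>.078)&(c[...,2]<.092)&(abs(c[...,0]-.499)<.04)&(abs(c[...,1]-.207)<.03)]; print(len(P),P.mean(0),P.min(0),P.max(0))
P=c[(c[...,2]>.040)&(c[...,2]<.052)&(abs(c[...,0]-.50)<.08)&(abs(c[...,1]-.207)<.07)]; print(cv2.minAreaRect(P[:,:2].astype(np.float32)))
go([.499,.206,.20],Rdes(80))
E
```

```text
clock: 1.05
position: [0.4165, 0.3281, 0.2202]
ee_rot: [0.087, 0.996, 0.0, 0.0]
ft_force: [0.7, 0.5, 0.0]
grip_width: 1.001
clock: 1.55
position: [0.4982, 0.2078, 0.2021]
ee_rot: [0.089, 0.996, -0.0, -0.0]
ft_force: [-1.5, 1.4, -0.5]
grip_width: 0.998
(array([0.49821006, 0.20778265, 0.20210168]), array([ 8.86685741e-02,  9.96061162e-01, -9.53126447e-05, -1.91416984e-04]))
791 [0.49960664 0.21115013 0.08287828] [0.48732367 0.19768013 0.07803286] [0.51454497 0.2242176  0.08683409]
((0.5203517079353333, 0.2080952525138855), (0.09228640794754028, 0.13475613296031952), 79.91280364990234)
rotvec [ 0. -0. -0.] shift now-axes mm [-1.9 -3.   2.2] after-turn axes [-1.9 -3.   2.2]
```

View pics/w1.png

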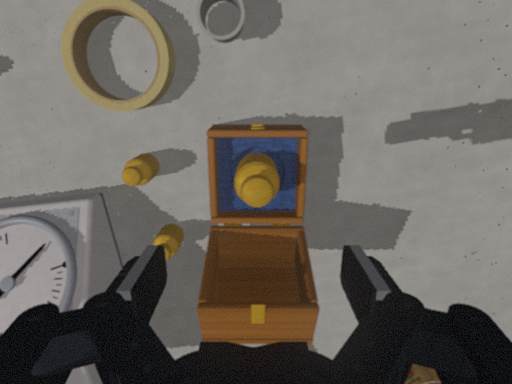

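```bash
python3 - <<'E'
from h import *
d=np.load("w1.npy"); ps=pose(); c=cloud("wrist",d,ps)
a=np.radians(-10); X=np.array([np.cos(a),np.sin(a)]);Y=np.array([-np.sin(a),np.cos(a)])
P=c[(c[...,2]>.036)&(c[...,2]<.052)&(abs(c[...,0]-.50)<.08)&(abs(c[...,1]-.207)<.07)]
x=P[:,:2]@X;y=P[:,:2]@Y
for q in (0,.5,1,99,99.5,100): print(q,np.percentile(x,q).round(4),np.percentile(y,q).round(4))
xf=np.percentile(x,.5); yc=(np.percentile(y,.5)+np.percentile(y,99.5))/2
print("case centre",(xf+.046)*X+yc*Y)
# rim front pixels corners in image
K=raypl("wrist",[[209,137],[307,137],[208,126],[308,126],[211,222],[304,222],[257,207]],np.array([0,0,.046]),np.array([0,0,1.]),ps)
print(K.round(4), K[2:6].mean(0))
print("head",raypl("wrist",[[237,188],[279,188]],np.array([0,0,.080]),np.array([0,0,1.]),ps))
go([.501,.211,.076],Rdes(80),True)
E
```

```text
0 0.405 0.2506
0.5 0.4081 0.2513
1 0.409 0.2515
99 0.5383 0.3419
99.5 0.5396 0.3422
100 0.5429 0.3429
case centre [0.49873894 0.21337128]
[[0.4533 0.1777 0.046 ]
 [0.4685 0.2643 0.046 ]
 [0.4436 0.1789 0.046 ]
 [0.459  0.2663 0.046 ]
 [0.5349 0.1615 0.046 ]
 [0.5507 0.2514 0.046 ]
 [0.5271 0.2087 0.046 ]] [0.49703554 0.21454339 0.046     ]
head [[0.49438861 0.19707058 0.08      ]
 [0.50041504 0.23133105 0.08      ]]
rotvec [ 0. -0. -0.] shift now-axes mm [ -3.1   2.3 120.2] after-turn axes [ -3.    2.3 120.2]
```

```bash
python3 -m creep '[[0,0,0,-3,3,25,0],[0,0,0,0,0,35,0],[0,0,0,0,0,30,60],[0,0,0,0,0,20,100],[0,0,0,0,0,8,100],[0,0,0,0,0,0,100],[0,0,0,0,0,0,100]]' 40
python3 - <<'E'
from h import *
go([.500,.212,.078],Rdes(80),True); print(get_obs()["grip_width"],get_obs()["ft_force"])
p,d=camera("wrist"); cv2.imwrite("pics/w2.png",p)
E
```

```text
clock: 2.3
position: [0.5017, 0.2122, 0.0854]
ee_rot: [0.087, 0.996, 0.001, 0.001]
ft_force: [1.1, 0.4, -0.0]
grip_width: 0.608
rotvec [0.001 0.001 0.001] shift now-axes mm [ 1.6 -0.5  1.4] after-turn axes [ 1.6 -0.5  1.4]
0.6084158962216043 [ 1.14232908  0.38843771 -0.04548173]
```

View pics/w2.png

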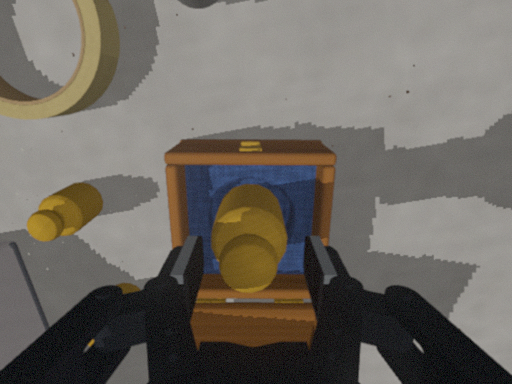

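```bash
python3 - <<'E'
from h import *
ps=pose(); R=Ro.from_quat(ps[1]).as_matrix()
for z in (0,.006,.025): print(z,proj("wrist",ps[0]+R[:,2]*z,ps))
p,d=camera("wrist"); c=cloud("wrist",d,ps)
P=c[235:290,220:285].reshape(-1,3); P=P[P[:,2]>.076]; print(len(P),P.mean(0),P.min(0),P.max(0),ps[0])
E
```

```text
0 [[251.35445739 274.23881082]]
0.006 [[251.43000737 266.80317743]]
0.025 [[251.63370407 246.76059566]]
2605 [0.49782099 0.21152423 0.08264391] [0.42481672 0.19725281 0.07600645] [0.51398531 0.22629168 0.20254394] [0.5019114  0.21213121 0.08566795]
```

```bash
python3 -m creep '[[0,0,0,2,0,1,150],[0,0,0,0,0,0,200],[0,0,0,0,0,0,255],[0,0,0,0,0,0,255],[0,0,0,0,0,0,255]]' 40;python3 -m creep '[[0,0,0,0,0,-2,255],[0,0,0,0,0,-5,255],[0,0,0,0,0,-12,255],[0,0,0,0,0,0,255]]' 
python3 - <<'E'
from h import *
print(get_obs()["grip_width"],get_obs()["ft_force"],pose())
p,d=camera("wrist"); cv2.imwrite("pics/w3.png",p)
E
```

```text
clock: 2.9
position: [0.4997, 0.2116, 0.0839]
ee_rot: [0.087, 0.996, 0.0, 0.0]
ft_force: [-1.2, -2.9, 6.7]
grip_width: 0.31
clock: 3.3
position: [0.5002, 0.2121, 0.1041]
ee_rot: [0.087, 0.996, 0.001, 0.001]
ft_force: [0.1, 1.2, -5.2]
grip_width: 0.309
0.30882847533640234 [ 0.13075354  1.15450813 -5.16433002] (array([0.50023689, 0.2120742 , 0.10407623]), array([8.73039654e-02, 9.96180908e-01, 7.39550362e-04, 1.03360893e-03]))
```

View pics/w3.png

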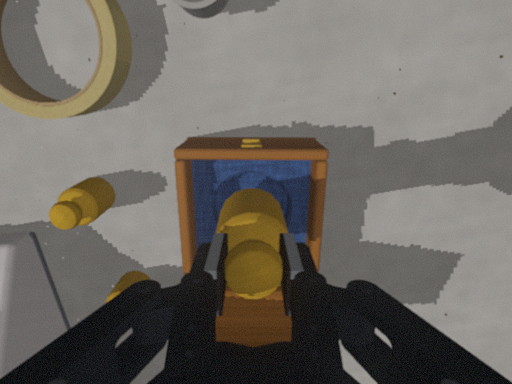

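```bash
python3 -m creep '[[0,0,0,0,0,-25,255],[0,0,0,0,0,-35,255],[0,0,0,0,0,-40,255],[0,0,0,0,0,-35,255],[0,0,0,0,0,-20,255]]'
python3 - <<'E'
from h import *
go([.665,-.08,.25],Rdes(80))
E
```

```text
clock: 3.85
position: [0.5, 0.2119, 0.2604]
ee_rot: [0.087, 0.996, 0.001, 0.001]
ft_force: [0.1, -0.2, -4.9]
grip_width: 0.307
rotvec [ 0.002  0.003 -0.   ] shift now-axes mm [-213.2 -258.7   10.3] after-turn axes [-213.2 -258.8   10.4]
```

```bash
python3 -m creep '[[0,0,0,-10,-12,0,255],[0,0,0,-24,-29,0,255],[0,0,0,-31,-38,0,255],[0,0,0,-31,-38,0,255],[0,0,0,-31,-38,0,255],[0,0,0,-31,-38,0,255],[0,0,0,-31,-38,0,255],[0,0,0,-17,-21,0,255]]';  python3 -m creep '[[0,0,0,-7,-7,5,255],[0,0,0,0,0,5,255],[0,0,0,0,0,0,255],[0,0,0,0,0,0,255]]'
python3 - <<'E'
from h import *
go([.665,-.08,.217],Rdes(80)); print(get_obs()["ft_force"])
p,d=camera("wrist"); cv2.imwrite("pics/w4.png",p)
p,d=camera("scene"); cv2.imwrite("pics/s4.png",cv2.resize(p[90:270,180:420],None,fx=3.3,fy=3.3))
E
```

```text
clock: 4.65
position: [0.659, -0.0773, 0.2567]
ee_rot: [0.089, 0.996, -0.001, -0.0]
ft_force: [-0.4, -0.5, -4.7]
grip_width: 0.314
clock: 5.05
position: [0.6637, -0.0782, 0.2471]
ee_rot: [0.086, 0.996, 0.001, -0.0]
ft_force: [-0.0, 0.3, -4.7]
grip_width: 0.313
rotvec [ 0.001 -0.001  0.002] shift now-axes mm [-1.6 -1.6 30.1] after-turn axes [-1.6 -1.5 30.1]
[-0.02083172  0.25334068 -4.66858502]
```

View pics/s4.png

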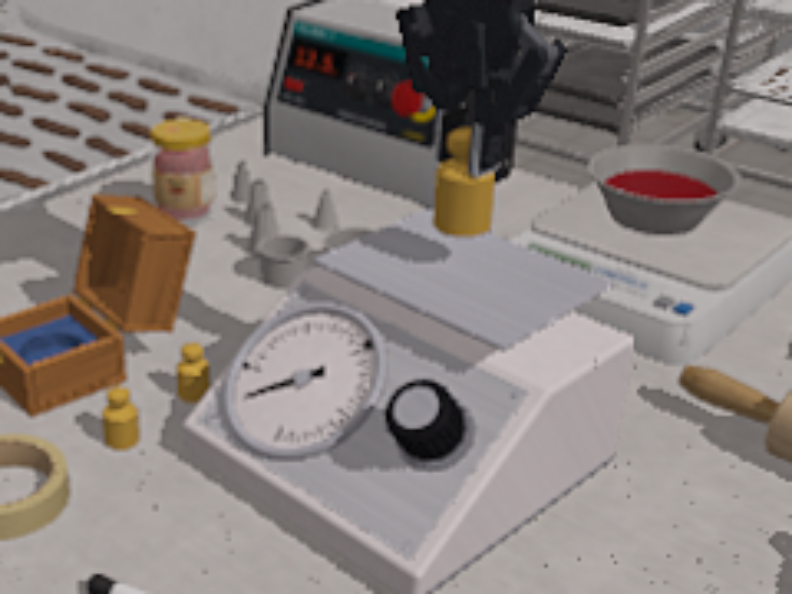

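View pics/w4.png

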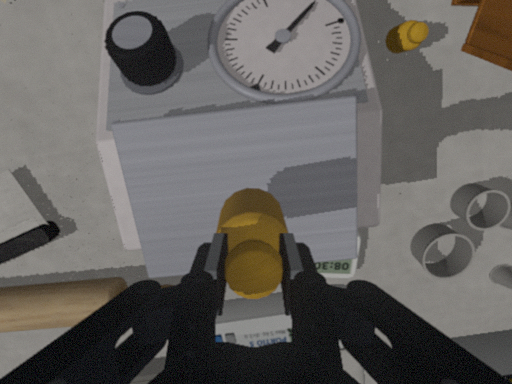

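The weight hangs upright over the pan, clear of the scale, and now goes down slowly.

```bash
python3 -m creep '[[0,0,0,0,0,12,255],[0,0,0,0,0,10,255],[0,0,0,0,0,4,255],[0,0,0,0,0,2,255],[0,0,0,0,0,2,255],[0,0,0,0,0,2,255]]';  python3 -m creep '[[0,0,0,0,0,2,255],[0,0,0,0,0,2,255],[0,0,0,0,0,2,255],[0,0,0,0,0,2,255],[0,0,0,0,0,0,255],[0,0,0,0,0,0,255]]'
```

```text
clock: 5.75
position: [0.6643, -0.0806, 0.2155]
ee_rot: [0.087, 0.996, 0.0, 0.0]
ft_force: [-0.6, 0.7, -3.8]
grip_width: 0.313
clock: 6.35
position: [0.6642, -0.0806, 0.2075]
ee_rot: [0.087, 0.996, 0.0, 0.0]
ft_force: [-0.2, -0.7, -1.5]
grip_width: 0.309
```

```bash
python3 -m creep '[[0,0,0,0,0,2,255],[0,0,0,0,0,1,255],[0,0,0,0,0,0,255],[0,0,0,0,0,0,255]]'; python3 -m creep '[[0,0,0,0,0,0,170],[0,0,0,0,0,0,155],[0,0,0,0,0,0,140],[0,0,0,0,0,0,110],[0,0,0,0,0,0,90],[0,0,0,0,0,0,90]]'
```

```text
clock: 6.75
position: [0.6641, -0.0805, 0.2044]
ee_rot: [0.087, 0.996, -0.0, 0.0]
ft_force: [0.4, -0.7, -0.4]
grip_width: 0.313
clock: 7.35
position: [0.6641, -0.0804, 0.2043]
ee_rot: [0.087, 0.996, 0.0, 0.0]
ft_force: [0.3, 0.0, -0.1]
grip_width: 0.648
```

Released. Going up to look at the dial and check the weight.

```bash
python3 -m creep '[[0,0,0,0,0,-10,90],[0,0,0,0,0,-25,90],[0,0,0,0,0,-35,90],[0,0,0,15,0,-20,90],[0,0,0,35,0,0,90],[0,0,0,35,0,0,90],[0,0,0,20,0,0,90],[0,0,0,0,0,0,90]]'
python3 - <<'E'
from h import *
ps=pose();p,d=camera("wrist"); cv2.imwrite("pics/w5.png",p); np.save("w5.npy",d); np.save("w5p.npy",np.r_[ps[0],ps[1]])
print(ps)
E
```

```text
clock: 8.15
position: [0.5591, -0.062, 0.2959]
ee_rot: [0.087, 0.996, 0.001, 0.001]
ft_force: [0.2, -0.7, 0.3]
grip_width: 0.65
(array([ 0.55909375, -0.06199195,  0.29589877]), array([8.72109435e-02, 9.96189358e-01, 7.27320031e-04, 6.96717751e-04]))
```

View pics/w5.png

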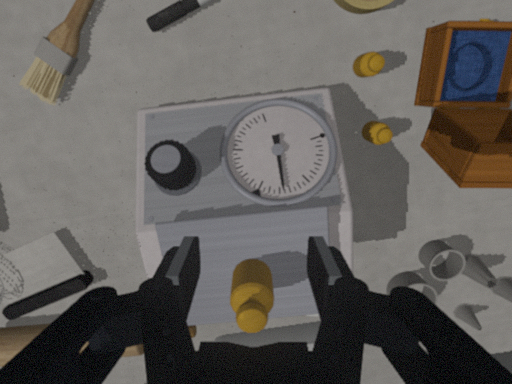

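```bash
cat >> h.py <<'E'
YAW=np.radians(-3.5); T35=np.radians(35)
PN=np.array([-np.sin(T35)*np.cos(YAW),-np.sin(T35)*np.sin(YAW),np.cos(T35)])   # panel normal
PY=np.array([-np.sin(YAW),np.cos(YAW),0]); PX=np.cross(PY,PN)
E
python3 - <<'E'
from h import *
p=cv2.imread("pics/w5.png"); cv2.imwrite("pics/w5c.png",cv2.resize(p[85:220,125:350],None,fx=3.5,fy=3.5,interpolation=cv2.INTER_CUBIC))
d=np.load("w5.npy");v=np.load("w5p.npy");ps=(v[:3],v[3:]); c=cloud("wrist",d,ps)
print("PX",PX,"PN",PN)
P=c[195:210,150:225].reshape(-1,3); P2=c[110:125,150:215].reshape(-1,3)
for Q in (P,P2): print("off-panel plane",np.median(Q@PN), Q.mean(0))
q=np.r_[P,P2]; n=np.linalg.svd(q-q.mean(0),full_matrices=False)[2][2];print("n",n*np.sign(n[2]))
Q=c[130:180,240:265].reshape(-1,3); print("dial face",np.median(Q@PN))
Q=c[145:160,162:180].reshape(-1,3); print("knobtop",np.median(Q@PN))
E
```

```text
PX [ 0.81762416 -0.05000804  0.57357644] PN [-0.5725066   0.035016    0.81915204]
off-panel plane -0.2531694035553502 [ 0.58328263 -0.13783865  0.10584008]
off-panel plane -0.25308832263557496 [ 0.49770242 -0.13531799  0.04663122]
n [-0.56382394 -0.41823871  0.71216497]
dial face -0.2518847895231128
knobtop -0.21348886530520053
```

View pics/w5c.png

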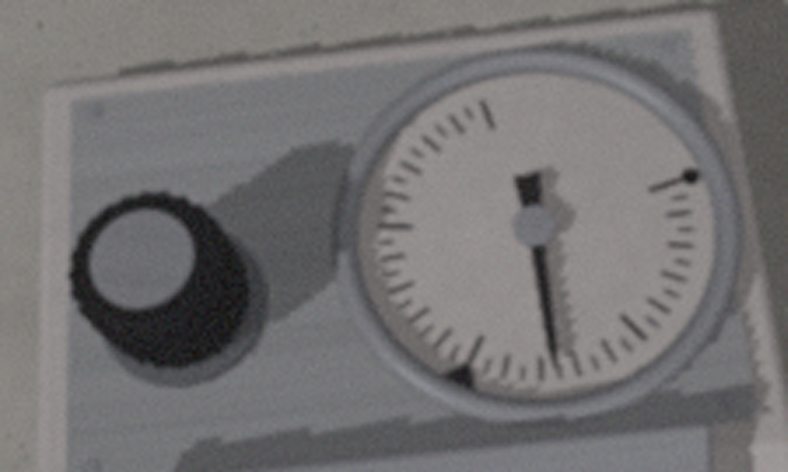

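```bash
cat > dial.py <<'E'
from h import *
def pan2(uv,off,ps,base=-.2531):
    P=raypl("wrist",uv,PN*(base+off),PN,ps); return np.c_[P@PX,P@PY]
def ang(v): return np.degrees(np.arctan2(-v[...,1],v[...,0]))  # clockwise from up-slope as seen looking at panel
E
python3 - <<'E'
from dial import *
v=np.load("w5p.npy");ps=(v[:3],v[3:])
f=lambda a:np.array(a)/3.5+[125,85]
# bezel outer edge points
be=pan2(f([[545,45],[735,235],[345,225],[520,418],[690,110],[400,110],[400,375],[680,375]]),6,ps) if 0 else pan2(f([[545,45],[735,235],[345,225],[520,418]]),.006,ps)
c,r=cv2.minEnclosingCircle(be.astype(np.float32)); print("bezel c",c,r)
m=pan2(f([[690,175],[463,376],[652,188],[476,345],[488,115],[400,226],[632,325]]),.002,ps)
hub=pan2(f([[535,226]]),.005,ps)[0]; tip=pan2(f([[557,362]]),.004,ps)[0]; tail=pan2(f([[527,178]]),.004,ps)[0]
for nm,C in (("bez",np.array(c)),("hub",hub)):
    print(nm,C,"marks r",np.hypot(*(m-C).T).round(4),"ang",ang(m-C).round(1),"tip",np.hypot(*(tip-C)),ang(tip-C))
print("needle axis",ang(tip-tail), np.hypot(*(tip-tail)))
k=pan2(f([[141,260]]),.040,ps); print("knob",k, "dial-knob", c-k[0])
E
```

```text
bezel c (0.4959118962287903, 0.0016763824969530106) 0.06373045593500137
bez [0.4959119  0.00167638] marks r [0.053  0.0539 0.04   0.0432 0.0426 0.0425 0.0447] ang [-102.8   30.  -102.5   30.6  166.4   97.2  -35.9] tip 0.04606248250944423 -2.3481660470002343
hub [0.49711875 0.00211513] marks r [0.0529 0.0531 0.0399 0.0424 0.0439 0.0431 0.0435] ang [-104.2   31.1 -104.4   31.9  166.2   98.7  -36.4] tip 0.04484035530180944 -1.8511980644253583
needle axis -1.8155275612342687 0.06218569598033511
knob [[ 0.50942222 -0.11189958]] dial-knob [-0.01351032  0.11357596]
```

```bash
cat >> h.py <<'E'
KN=lambda off: PX*.5094+PY*(-.1119)+PN*(-.2531+off)
def Rk(phi):
    # jaw axis rotated phi about PN from PY; tool z=-PN
    y=np.cos(phi)*PY-np.sin(phi)*PX; z=-PN; return np.c_[np.cross(y,z),y,z]
E
python3 - <<'E'
from h import *
print(KN(.028),KN(.1),get_obs()["joint_pos"].round(3))
for ph in (-.95,0):
    print(ph); go(KN(.13),Rk(ph),True)
E
```

```text
[ 0.53853765 -0.14504748  0.10778871] [ 0.49731718 -0.14252633  0.16676766] [-0.304  0.175  0.384  1.588 -0.067  1.389  1.482]
-0.95
rotvec [-0.317 -0.541  0.81 ] shift now-axes mm [ 68.7 -92.6  99.2] after-turn axes [   2.2 -147.7   36.4]
0
rotvec [-0.033 -0.608 -0.11 ] shift now-axes mm [ 68.7 -92.6  99.2] after-turn axes [121.4 -84.1  36.4]
```

```bash
python3 - <<'E'
from h import *
go(KN(.13),Rk(-1.1),True)
E
```

```text
rotvec [-0.36  -0.521  0.955] shift now-axes mm [ 68.7 -92.6  99.2] after-turn axes [ -19.9 -146.3   36.4]
```

```bash
python3 -m creep '[[-0.045,-0.065,0.119,0,0,0,100],[-0.045,-0.065,0.119,0,0,0,100],[-0.045,-0.065,0.119,0,0,0,100],[-0.045,-0.065,0.119,0,0,0,100],[-0.045,-0.065,0.119,0,0,0,100],[-0.045,-0.065,0.119,0,0,0,100],[-0.045,-0.065,0.119,0,0,0,100],[-0.045,-0.065,0.119,0,0,0,100]]'
python3 - <<'E'
from h import *
go(KN(.13),Rk(-1.1),True); print(get_obs()["joint_pos"].round(3))
E
```

```text
clock: 9.0
position: [0.5614, -0.0627, 0.2953]
ee_rot: [0.524, 0.796, 0.15, 0.261]
ft_force: [0.2, -0.6, -0.5]
grip_width: 0.604
rotvec [ 0.001  0.001 -0.003] shift now-axes mm [ -19.5 -146.7   35.3] after-turn axes [ -19.1 -146.7   35.4]
[-0.258 -0.225  0.238  2.077  0.15   0.677  0.31 ]
```

```bash
python3 -m creep '[[0,0,0,-4,-30,7,60],[0,0,0,-4,-30,7,60],[0,0,0,-4,-30,7,60],[0,0,0,-4,-30,7,60],[0,0,0,-3,-27,7,60],[0,0,0,0,0,0,60],[0,0,0,0,0,0,60]]'
python3 - <<'E'
from h import *
go(KN(.028),Rk(-1.1),True); o=get_obs(); print(o["joint_pos"].round(3),o["grip_width"])
ps=pose();p,d=camera("wrist");c=cloud("wrist",d,ps); np.save("w6p.npy",np.r_[ps[0],ps[1]])
for z in (.006,.025,.06,.1): q=proj("wrist",ps[0]-PN*z,ps)[0]; cv2.circle(p,tuple(int(a) for a in q),2,(0,0,255),-1)
for o in (.005,.04): q=proj("wrist",KN(o),ps)[0]; print(q); cv2.circle(p,tuple(int(a) for a in q),2,(0,255,0),-1)
cv2.imwrite("pics/w6.png",p)
p,d=camera("scene"); cv2.imwrite("pics/s6.png",cv2.resize(p[90:270,180:420],None,fx=3.3,fy=3.3))
E
```

```text
clock: 9.7
position: [0.4761, -0.1416, 0.1965]
ee_rot: [0.523, 0.798, 0.148, 0.26]
ft_force: [0.3, 1.5, -0.5]
grip_width: 0.763
rotvec [-0.002 -0.001  0.002] shift now-axes mm [1.000e-01 7.000e-01 1.026e+02] after-turn axes [  0.2   0.4 102.6]
[-0.234 -0.325  0.447  2.342  0.084  0.493  0.585] 0.7628599574326961
[252.99504134 187.43600932]
[252.86023889 201.68512098]
```

View pics/w6.png

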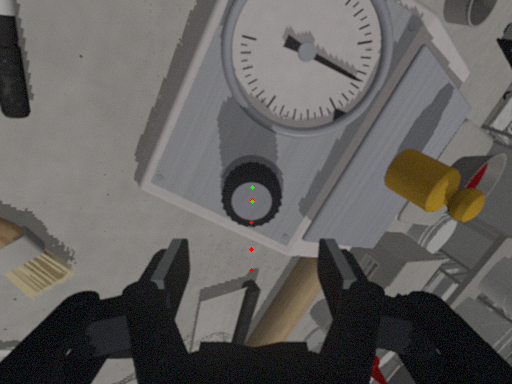

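View pics/s6.png

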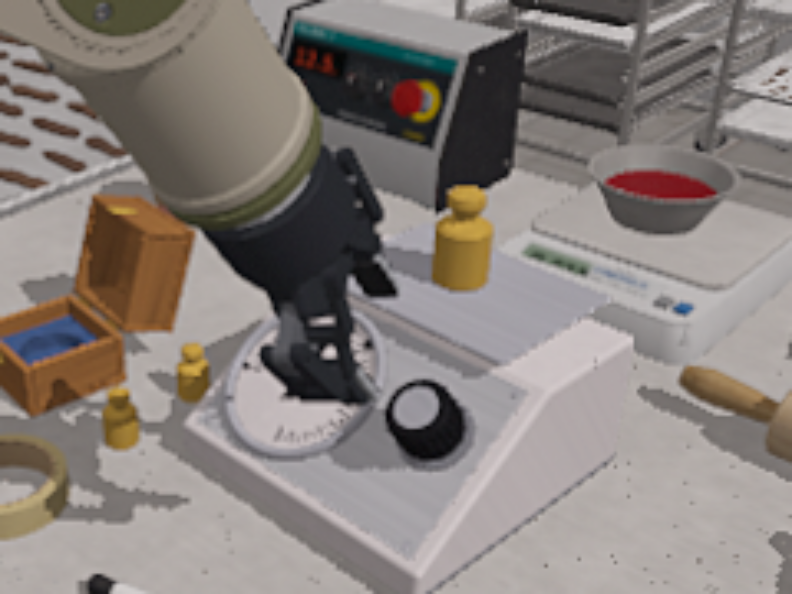

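```bash
python3 -m creep '[[0,0,0,0,0,25,60],[0,0,0,0,0,30,60],[0,0,0,0,0,20,60],[0,0,0,0,0,15,60],[0,0,0,0,0,8,60],[0,0,0,0,0,2,60],[0,0,0,0,0,0,60]]'
python3 - <<'E'
from h import *
go(KN(.028),Rk(-1.1),True); o=get_obs(); print(o["joint_pos"].round(3),o["ft_force"])
p,d=camera("wrist"); cv2.imwrite("pics/w7.png",p)
E
```

```text
clock: 10.5
position: [0.5331, -0.1441, 0.114]
ee_rot: [0.522, 0.799, 0.148, 0.26]
ft_force: [-1.0, -0.1, 0.0]
grip_width: 0.759
rotvec [-0.002 -0.002  0.004] shift now-axes mm [-1.   0.5  2.2] after-turn axes [-1.   0.5  2.2]
[-0.511 -0.006  0.766  2.318 -0.443  0.253  1.068] [-0.99512411 -0.10620058  0.0160651 ]
```

View pics/w7.png

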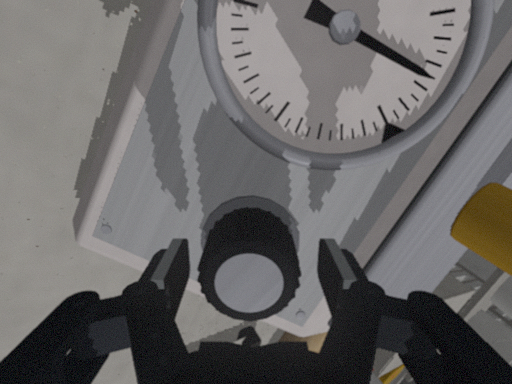

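```bash
python3 -m creep '[[0,0,0,0,0,1,100],[0,0,0,0,0,0,150],[0,0,0,0,0,0,150],[0,0,0,0,0,0,150]]' 40
python3 -m creep '[[0,0,-0.1,0,0,0,150],[0,0,-0.12,0,0,0,150],[0,0,-0.12,0,0,0,150],[0,0,-0.12,0,0,0,150],[0,0,-0.12,0,0,0,150],[0,0,-0.12,0,0,0,150]]' 
python3 - <<'E'
from h import *
go(KN(.028),Rk(-1.1),True); o=get_obs(); print(o["joint_pos"].round(3),o["ft_force"],o["torque"])
p,d=camera("wrist"); cv2.imwrite("pics/w8.png",p)
E
```

```text
clock: 10.95
position: [0.5322, -0.1451, 0.1129]
ee_rot: [0.523, 0.798, 0.148, 0.26]
ft_force: [-10.7, -0.5, 7.8]
grip_width: 0.513
clock: 11.55
position: [0.5319, -0.1454, 0.1126]
ee_rot: [0.216, 0.93, 0.05, 0.295]
ft_force: [-12.9, -2.5, 7.4]
grip_width: 0.511
rotvec [-0.003 -0.003  0.705] shift now-axes mm [-2.1  1.8  1.8] after-turn axes [-0.5  2.7  1.8]
[-0.516 -0.004  0.776  2.32  -0.457  0.252  1.787] [-12.86003418  -2.46298515   7.42473864] [-0.3795678   1.85458474 -0.47859481]
```

View pics/w8.png

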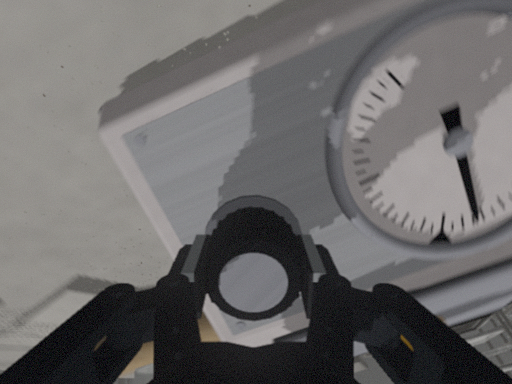

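```bash
python3 -m creep '[[0,0,-0.12,0,0,0,150],[0,0,-0.12,0,0,0,150],[0,0,-0.12,0,0,0,150],[0,0,-0.12,0,0,0,150],[0,0,-0.12,0,0,0,150],[0,0,-0.1,0,0,0,150],[0,0,0,0,0,0,150]]'
python3 - <<'E'
from h import *
go(KN(.028),Rk(-1.1),True); o=get_obs(); print(o["joint_pos"].round(3),o["ft_force"],o["torque"])
E
python3 -m creep '[[0,0,0,0,0,0,100],[0,0,0,0,0,0,60],[0,0,0,0,0,0,60]]'
python3 - <<'E'
from h import *
go(KN(.028),Rk(.2),True); o=get_obs(); print(o["joint_pos"].round(3),o["ft_force"],o["torque"])
E
```

```text
clock: 12.3
position: [0.5318, -0.146, 0.1126]
ee_rot: [-0.115, 0.947, -0.055, 0.294]
ft_force: [-11.8, -4.0, 7.7]
grip_width: 0.519
rotvec [-0.002 -0.003  1.404] shift now-axes mm [-3.   0.5  1.8] after-turn axes [-0.   3.   1.8]
[-0.522 -0.005  0.783  2.32  -0.457  0.252  2.485] [-11.77462426  -3.97886169   7.67305028] [-0.87433425  1.78819359 -0.61828438]
clock: 12.6
position: [0.5332, -0.1444, 0.1132]
ee_rot: [-0.115, 0.947, -0.054, 0.295]
ft_force: [0.1, 0.1, 0.3]
grip_width: 0.764
rotvec [ 0.001 -0.002  0.103] shift now-axes mm [-1.1 -0.6  1.5] after-turn axes [-1.2 -0.5  1.5]
[-0.524 -0.004  0.781  2.319 -0.458  0.251  2.482] [0.11576866 0.0700669  0.28083346] [0.06325867 0.62949521 0.06302899]
```

```bash
python3 -m creep '[[0,0,0,0,0,-15,60],[0,0,0,0,0,-30,60],[0,0,0.14,0,0,-30,60],[0,0,0.14,0,0,-10,60],[0,0,0.14,0,0,0,60],[0,0,0.14,0,0,0,60],[0,0,0.14,0,0,0,60],[0,0,0,0,0,0,60]]'
python3 - <<'E'
from h import *
go(KN(.028),Rk(-.5),True); o=get_obs(); print(o["joint_pos"].round(3))
ps=pose();p,d=camera("wrist"); cv2.imwrite("pics/w9.png",p); np.save("w9p.npy",np.r_[ps[0],ps[1]])
E
```

```text
clock: 13.4
position: [0.4872, -0.1411, 0.1787]
ee_rot: [0.216, 0.929, 0.051, 0.294]
ft_force: [-0.2, -0.5, -0.0]
grip_width: 0.768
rotvec [ 0.001 -0.005  0.103] shift now-axes mm [-2.1 -0.3 81.6] after-turn axes [-1.7 -0.  81.7]
[-0.194 -0.251  0.421  2.34  -0.016  0.433  1.373]
```

View pics/w9.png

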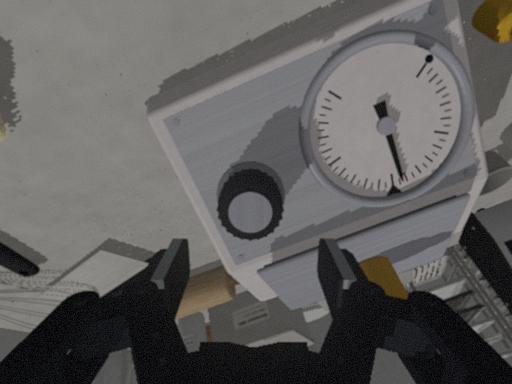

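```bash
python3 - <<'E'
import cv2
p=cv2.imread("pics/w9.png"); cv2.imwrite("pics/w9c.png",cv2.resize(p[25:210,295:480],None,fx=3.2,fy=3.2,interpolation=cv2.INTER_CUBIC))
E
```

```text
(no output)
```

View pics/w9c.png

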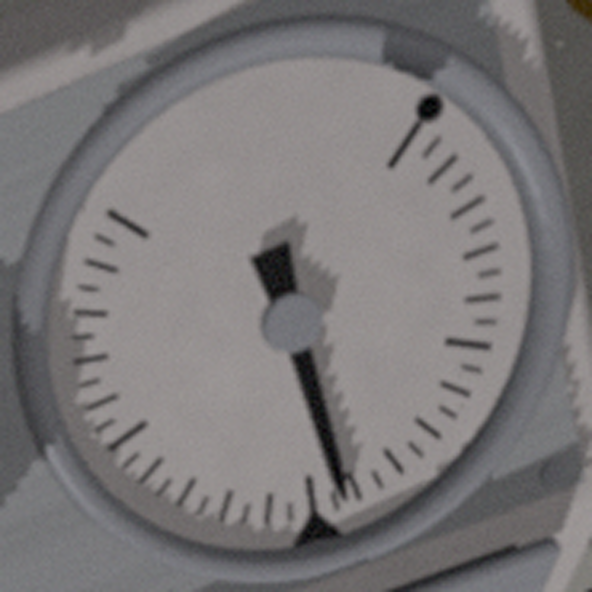

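```bash
python3 - <<'E'
from dial import *
v=np.load("w9p.npy");ps=(v[:3],v[3:])
f=lambda a:np.array(a)/3.2+[295,25]
m=pan2(f([[429,107],[318,528],[392,165],[311,480],[312,500],[110,213],[146,235]]),.002,ps)
hub=pan2(f([[292,322]]),.006,ps)[0]; tip=pan2(f([[341,485]]),.004,ps)[0]; tail=pan2(f([[270,250]]),.004,ps)[0]
be=pan2(f([[325,18],[18,310],[270,580],[570,270]]),.006,ps); c,_=cv2.minEnclosingCircle(be.astype(np.float32))
for C in (hub,np.array(c)): print(C,np.hypot(*(m-C).T).round(4),ang(m-C).round(1),"tip",np.hypot(*(tip-C)),ang(tip-C))
print(ang(tip-tail))
k=pan2(f([[0,0]])*0+[[250,212]],.040,ps); print("knob",k)
E
```

```text
[0.49575534 0.00150989] [0.0531 0.0533 0.0395 0.0404 0.0456 0.049  0.0392] [-128.     6.4 -127.4    6.2    6.8  141.8  141.9] tip 0.04341725626994444 -1.9429359128314903
[0.49595305 0.00150923] [0.0532 0.0531 0.0396 0.0402 0.0454 0.0492 0.0393] [-128.2    6.4 -127.6    6.2    6.9  142.   142. ] tip 0.043219679838343274 -1.952703576698276
-1.0564513082607472
knob [[ 0.50734256 -0.11202279]]
```

```bash
python3 -m creep '[[0,0,0,-1,0,30,60],[0,0,0,0,0,30,60],[0,0,0,0,0,15,60],[0,0,0,0,0,6,60],[0,0,0,0,0,0,100],[0,0,0,0,0,0,150],[0,0,0,0,0,0,150],[0,0,0,0,0,0,150]]'
python3 -m creep '[[0,0,-0.12,0,0,0,150],[0,0,-0.12,0,0,0,150],[0,0,-0.12,0,0,0,150],[0,0,-0.12,0,0,0,150],[0,0,-0.02,0,0,0,150],[0,0,0,0,0,0,150],[0,0,0,0,0,0,100],[0,0,0,0,0,0,60]]' 
python3 - <<'E'
from h import *
go(KN(.028),Rk(-.5),True); o=get_obs(); print(o["joint_pos"].round(3),o["ft_force"])
E
python3 -m creep '[[0,0,0,0,0,0,60],[0,0,0,0,0,-15,60],[0,0,0,0,0,-30,60],[0,0,0,0,0,-30,60],[0,0,0.14,0,0,-6,60],[0,0,0.14,0,0,0,60],[0,0,0.14,0,0,0,60],[0,0,0.1,0,0,0,60]]'
python3 - <<'E'
from h import *
ps=pose();p,d=camera("wrist"); cv2.imwrite("pics/w10.png",p); np.save("w10p.npy",np.r_[ps[0],ps[1]])
cv2.imwrite("pics/w10c.png",cv2.resize(p[5:210,275:480],None,fx=2.9,fy=2.9,interpolation=cv2.INTER_CUBIC))
E
```

```text
clock: 14.25
position: [0.5328, -0.1456, 0.1122]
ee_rot: [0.215, 0.93, 0.05, 0.294]
ft_force: [2.2, -7.7, -8.5]
grip_width: 0.519
clock: 15.05
position: [0.5342, -0.1439, 0.1133]
ee_rot: [-0.022, 0.954, -0.023, 0.298]
ft_force: [-0.2, 0.4, -0.2]
grip_width: 0.756
rotvec [ 0.003 -0.004  0.606] shift now-axes mm [-0.4 -1.   1. ] after-turn axes [-0.8 -0.6  1. ]
[-0.378  0.006  0.632  2.311 -0.481  0.254  2.301] [-0.23426822  0.3556421  -0.15748619]
clock: 15.85
position: [0.489, -0.141, 0.1783]
ee_rot: [0.227, 0.927, 0.055, 0.294]
ft_force: [0.6, 0.2, 0.5]
grip_width: 0.761
```

View pics/w10c.png

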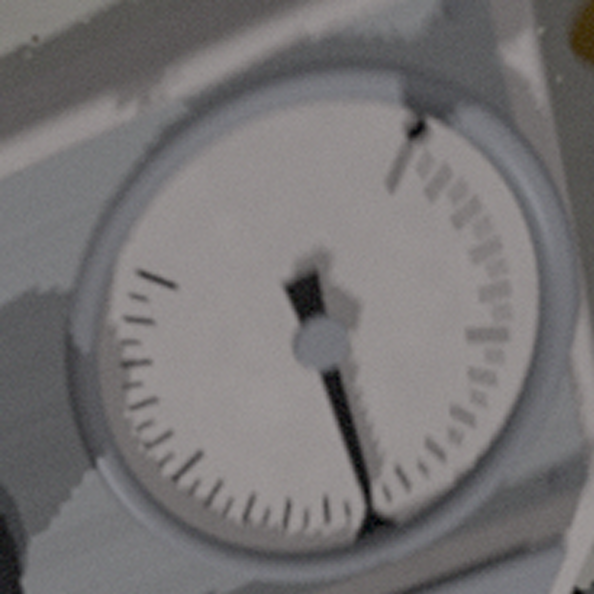

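```bash
python3 - <<'E'
from dial import *
v=np.load("w10p.npy");ps=(v[:3],v[3:])
f=lambda a:np.array(a)/2.9+[275,5]
m=pan2(f([[417,127],[375,527],[391,190],[138,272],[176,287]]),.002,ps)
hub=pan2(f([[320,343]]),.006,ps)[0]; tip=pan2(f([[367,500]]),.004,ps)[0]; tail=pan2(f([[301,280]]),.004,ps)[0]
be=pan2(f([[355,68],[70,320],[305,580],[578,290]]),.006,ps); c,_=cv2.minEnclosingCircle(be.astype(np.float32))
for C in (hub,np.array(c)): print(C,np.hypot(*(m-C).T).round(4),ang(m-C).round(1),"tip",np.hypot(*(tip-C)),ang(tip-C))
print(ang(tip-tail))
ps=pose();p,d=camera("wrist"); cv2.imwrite("pics/w11.png",cv2.resize(p[5:210,275:480],None,fx=2.9,fy=2.9,interpolation=cv2.INTER_CUBIC))
p,d=camera("scene"); cv2.imwrite("pics/s11.png",cv2.resize(p[90:270,180:420],None,fx=3.3,fy=3.3))
go([.559,-.062,.30],Rdes(80))
E
```

```text
[0.49726216 0.00146814] [0.0538 0.0551 0.0391 0.0493 0.0388] [-135.9   -1.1 -134.4  134.2  134.2] tip 0.04577121364930475 -0.5473204885084776
[0.49742314 0.00172237] [0.0538 0.0549 0.0391 0.0496 0.0391] [-136.2   -0.9 -134.9  134.1  134.1] tip 0.04560850590694444 -0.22988346212038288
0.33391371602999226
rotvec [ 0.162  0.587 -0.288] shift now-axes mm [-79.3 126.  -62.7] after-turn axes [ -55.3   90.2 -122. ]
```

View pics/w11.png

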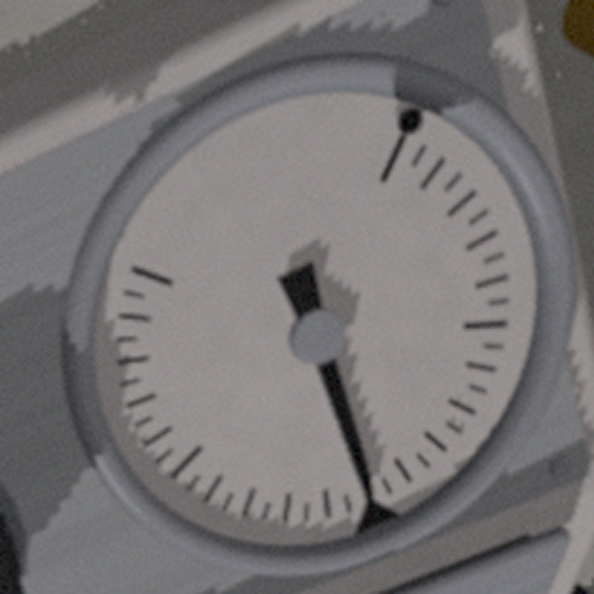

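View pics/s11.png

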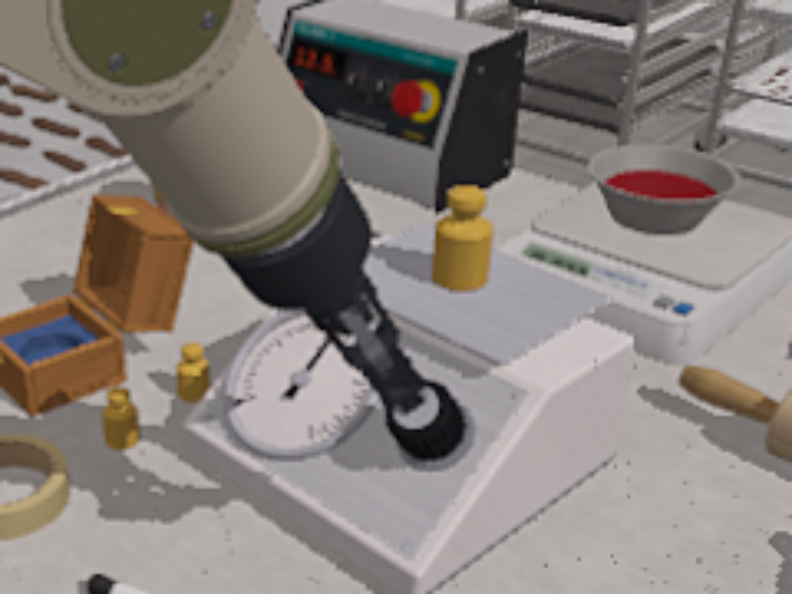

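The triangle lines up with the needle tip (-1° against -0.5°) and nothing touches the scale. Now back to the weight.

```bash
python3 -m creep '[[0,0,0,0,0,-30,90],[0,0,0,0,0,-30,90],[0.032,0.117,-0.058,0,0,-10,90],[0.032,0.117,-0.058,0,0,-10,90],[0.032,0.117,-0.058,0,0,-10,90],[0.032,0.117,-0.058,0,0,-10,90],[0.033,0.119,-0.058,0,0,0,90],[0,0,0,0,0,0,90]]'
python3 - <<'E'
from h import *
go([.664,-.0805,.29],Rdes(80))
E
```

```text
clock: 16.8
position: [0.44, -0.1382, 0.2626]
ee_rot: [0.084, 0.996, -0.0, -0.002]
ft_force: [0.7, 0.4, -0.3]
grip_width: 0.646
rotvec [-0.001 -0.004  0.007] shift now-axes mm [-211.1   94.2  -28.4] after-turn axes [-210.6   95.7  -27.4]
```

```bash
python3 -m creep '[[0,-0.004,0.007,-25,11,-15,90],[0,0,0,-35,16,-12,90],[0,0,0,-35,16,0,90],[0,0,0,-35,16,0,90],[0,0,0,-35,16,0,90],[0,0,0,-30,14,0,90],[0,0,0,-15,6,0,90],[0,0,0,0,0,0,90]]'
python3 - <<'E'
from h import *
go([.664,-.0805,.2044],Rdes(80))
ps=pose();p,d=camera("wrist"); cv2.imwrite("pics/w12.png",p); c=cloud("wrist",d,ps)
P=c[(c[...,2]>.196)&(c[...,2]<.215)&(abs(c[...,0]-.664)<.04)&(abs(c[...,1]+.08)<.03)]; print(len(P),P.mean(0),P.min(0),P.max(0))
E
```

```text
clock: 17.6
position: [0.6629, -0.0827, 0.2901]
ee_rot: [0.09, 0.996, 0.001, 0.002]
ft_force: [-0.7, -1.0, 0.1]
grip_width: 0.654
rotvec [ 0.002  0.005 -0.005] shift now-axes mm [-0.3  2.2 85.7] after-turn axes [-0.7  2.3 85.7]
1109 [ 0.66374642 -0.08088724  0.20323852] [ 0.65186177 -0.09513931  0.19614246] [ 0.67890662 -0.06723178  0.20720922]
```

View pics/w12.png

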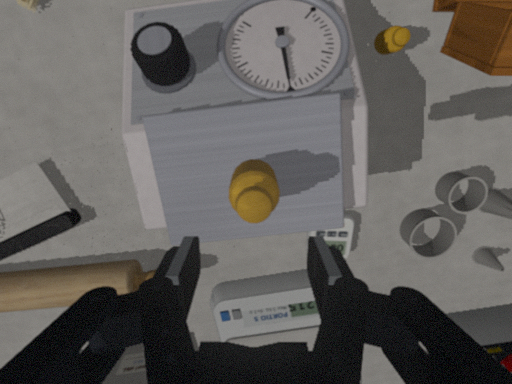

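```bash
python3 -m creep '[[0.002,0.005,-0.005,-1,2,30,90],[0,0,0,0,0,30,90],[0,0,0,0,0,15,90],[0,0,0,0,0,8,90],[0,0,0,0,0,2,90],[0,0,0,0,0,0,90]]'
python3 - <<'E'
from h import *
go([.664,-.0805,.2044],Rdes(80)); print(get_obs()["ft_force"])
E
```

```text
clock: 18.25
position: [0.6636, -0.0819, 0.2073]
ee_rot: [0.088, 0.996, 0.0, 0.0]
ft_force: [-0.0, 0.2, 0.0]
grip_width: 0.645
rotvec [ 0.     0.001 -0.002] shift now-axes mm [-0.1  1.4  2.9] after-turn axes [-0.1  1.4  2.9]
[-0.03720754  0.2416315   0.03117894]
```

```bash
python3 -m creep '[[0,0,0,0,1,2,120],[0,0,0,0,0,1,150],[0,0,0,0,0,0,200],[0,0,0,0,0,0,255],[0,0,0,0,0,0,255],[0,0,0,0,0,0,255]]' 40
python3 -m creep '[[0,0,0,0,0,-3,255],[0,0,0,0,0,-8,255],[0,0,0,0,0,-15,255],[0,0,0,0,0,-20,255],[0,0,0,0,0,-10,255],[0,0,0,0,0,0,255]]'
python3 - <<'E'
from h import *
go([.4995,.2118,.26],Rdes(80)); print(get_obs()["ft_force"],get_obs()["grip_width"])
p,d=camera("wrist"); cv2.imwrite("pics/w13.png",p)
E
```

```text
clock: 18.85
position: [0.6636, -0.0808, 0.2032]
ee_rot: [0.088, 0.996, -0.0, -0.0]
ft_force: [0.1, -1.7, 0.1]
grip_width: 0.311
clock: 19.45
position: [0.6643, -0.0808, 0.2613]
ee_rot: [0.088, 0.996, 0.0, 0.001]
ft_force: [0.5, -0.4, -4.7]
grip_width: 0.309
rotvec [ 0.     0.002 -0.002] shift now-axes mm [213.6 259.    1. ] after-turn axes [213.1 259.5   1.3]
[ 0.45682452 -0.41699801 -4.71447309] 0.3087911118130119
```

View pics/w13.png

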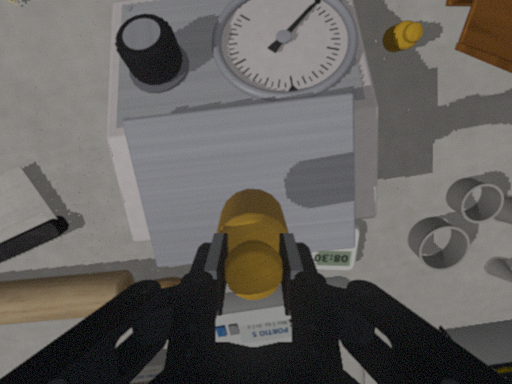

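```bash
python3 -m creep '[[0,0,0,10,12,0,255],[0,0,0,25,30,0,255],[0,0,0,31,38,0,255],[0,0,0,31,38,0,255],[0,0,0,31,38,0,255],[0,0,0,31,38,0,255],[0,0,0,31,38,0,255],[0,0,0,17,20,0,255]]'
python3 -m creep '[[0,0,0,6,8,0,255],[0,0,0,0,0,0,255],[0,0,0,0,0,40,255],[0,0,0,0,0,30,255],[0,0,0,0,0,10,255],[0,0,0,0,0,0,255],[0,0,0,0,0,0,255]]'
python3 - <<'E'
from h import *
go([.499,.2122,.083],Rdes(80)); print(get_obs()["ft_force"],get_obs()["grip_width"])
ps=pose();p,d=camera("wrist"); cv2.imwrite("pics/w14.png",p);c=cloud("wrist",d,ps)
a=np.radians(-10); X=np.array([np.cos(a),np.sin(a)]);Y=np.array([-np.sin(a),np.cos(a)])
P=c[(c[...,2]>.036)&(c[...,2]<.052)&(abs(c[...,0]-.50)<.08)&(abs(c[...,1]-.207)<.07)]
x=P[:,:2]@X;y=P[:,:2]@Y
xf=np.percentile(x,.5); yc=(np.percentile(y,.5)+np.percentile(y,99.5))/2
print("case centre",(xf+.046)*X+yc*Y, np.ptp(y))
E
```

```text
clock: 20.3
position: [0.5004, 0.2086, 0.2584]
ee_rot: [0.085, 0.996, 0.0, -0.002]
ft_force: [0.2, 0.8, -5.3]
grip_width: 0.311
clock: 21.0
position: [0.5005, 0.2124, 0.1806]
ee_rot: [0.089, 0.996, 0.0, 0.0]
ft_force: [1.0, 0.6, -3.3]
grip_width: 0.313
rotvec [ 0.001  0.    -0.003] shift now-axes mm [ 1.5 -0.5 97.6] after-turn axes [ 1.5 -0.4 97.6]
[ 1.00941398  0.57156302 -3.28306333] 0.3126112697536536
case centre [0.49891271 0.21180067] 0.09218805668812893
```

View pics/w14.png

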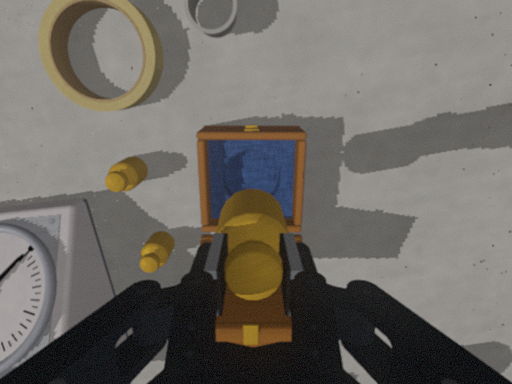

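```bash
python3 -m creep '[[0,0,0,1,0,25,255],[0,0,0,0,0,25,255],[0,0,0,0,0,20,255],[0,0,0,0,0,8,255],[0,0,0,0,0,0,255],[0,0,0,0,0,0,255]]'
python3 -m creep '[[0,0,0,0,0,5,255],[0,0,0,0,0,5,255],[0,0,0,0,0,3,255],[0,0,0,0,0,3,255],[0,0,0,0,0,1,255],[0,0,0,0,0,0,255],[0,0,0,0,0,0,255]]'
```

```text
clock: 21.65
position: [0.4994, 0.2134, 0.1028]
ee_rot: [0.088, 0.996, 0.001, 0.0]
ft_force: [0.9, 0.3, -4.1]
grip_width: 0.31
clock: 22.35
position: [0.4985, 0.213, 0.0844]
ee_rot: [0.088, 0.996, 0.0, -0.0]
ft_force: [-1.1, -0.2, -4.8]
grip_width: 0.308
```

```bash
python3 -m creep '[[0,0,0,0,0,1,255],[0,0,0,0,0,1,255],[0,0,0,0,0,0,255]]'
python3 -m creep '[[0,0,0,0,0,0,165],[0,0,0,0,0,0,150],[0,0,0,0,0,0,120],[0,0,0,0,0,0,100],[0,0,0,0,0,0,90]]'
```

```text
clock: 22.65
position: [0.4991, 0.2129, 0.0835]
ee_rot: [0.088, 0.996, 0.0, 0.0]
ft_force: [-4.0, -3.7, 7.6]
grip_width: 0.309
clock: 23.15
position: [0.4985, 0.213, 0.0823]
ee_rot: [0.088, 0.996, 0.0, -0.0]
ft_force: [0.3, 0.2, -0.3]
grip_width: 0.646
```

```bash
python3 -m creep '[[0,0,0,0,0,-15,90],[0,0,0,0,0,-35,90],[0,0,0,0,0,-45,90],[0,0,0,0,0,-40,120],[0,0,0,0,0,-20,200],[0,0,0,0,0,0,255],[0,0,0,0,0,0,255]]'
python3 - <<'E'
from h import *
ps=pose();p,d=camera("wrist"); cv2.imwrite("pics/w15.png",p); c=cloud("wrist",d,ps)
P=c[(c[...,2]>.078)&(c[...,2]<.092)&(abs(c[...,0]-.499)<.03)&(abs(c[...,1]-.212)<.03)]; print(len(P),P.mean(0),P.min(0),P.max(0))
print(ps)
_,d=camera("top"); c=cloud("top",d)
a=np.radians(-10); X=np.array([np.cos(a),np.sin(a)]);Y=np.array([-np.sin(a),np.cos(a)])
o=np.array([.4989,.2118]); q=c[...,:2]-o; x=q@X;y=q@Y; z=c[...,2]
for lo in range(30,260,10):
    s=(x>lo/1e3)&(x<(lo+10)/1e3)&(abs(y)<.05); print(lo,z[s].max().round(3) if s.any() else None, end="; ")
p,_=camera("scene"); cv2.imwrite("pics/s15.png",cv2.resize(p[100:260,130:330],None,fx=4,fy=3.75))
E
```

```text
clock: 23.85
position: [0.4985, 0.213, 0.237]
ee_rot: [0.088, 0.996, 0.0, -0.0]
ft_force: [-0.2, -0.1, -0.4]
grip_width: 0.024
626 [0.49957159 0.21287426 0.08282797] [0.48726326 0.19933301 0.07803924] [0.51331303 0.22634445 0.08630181]
(array([0.49851107, 0.21296328, 0.23699983]), array([ 8.82233671e-02,  9.96100598e-01,  1.24956709e-04, -4.69365166e-04]))
30 0.606; 40 0.602; 50 0.595; 60 0.572; 70 0.143; 80 0.138; 90 0.133; 100 0.131; 110 0.127; 120 0.117; 130 0.007; 140 0.009; 150 0.007; 160 0.008; 170 0.008; 180 0.007; 190 0.006; 200 0.007; 210 0.008; 220 0.007; 230 0.039; 240 0.039; 250 0.041;
```

View pics/w15.png

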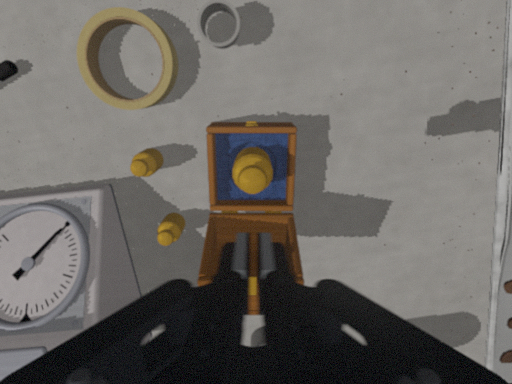

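View pics/s15.png

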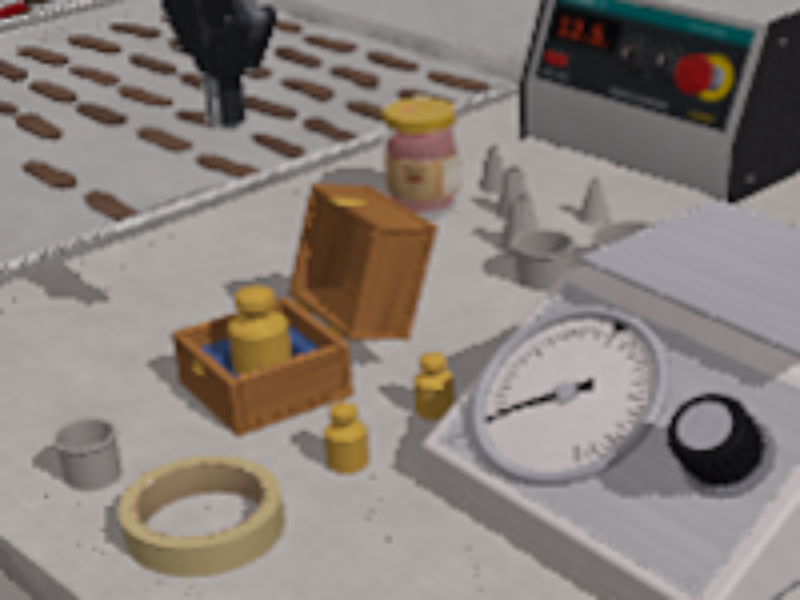

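```bash
python3 -m creep '[[0,0,0,-20,0,0,255],[0,0,0,-40,0,0,255],[0,0,0,-45,0,0,255],[0,0,0,-35,0,0,255],[0,0,0,-18,0,0,255],[0,0,0,0,0,0,255]]'
python3 -m creep '[[0,0,0,0,0,20,255],[0,0,0,0,0,35,255],[0,0,0,0,0,35,255],[0,0,0,0,0,22,255],[0,0,0,0,0,2,255],[0,0,0,0,0,0,255],[0,0,0,0,0,0,255]]'
python3 - <<'E'
from h import *
a=np.radians(-10);o=get_obs();q=o["position"][:2]-[.4989,.2118]
print(q@[np.cos(a),np.sin(a)],q@[-np.sin(a),np.cos(a)],o["ft_force"],o["joint_pos"].round(2))
p,d=camera("wrist"); cv2.imwrite("pics/w16.png",p)
p,_=camera("scene"); cv2.imwrite("pics/s16.png",cv2.resize(p[70:230,130:330],None,fx=4,fy=3.75))
E
```

```text
clock: 24.6
position: [0.6555, 0.1835, 0.2346]
ee_rot: [0.089, 0.996, -0.001, -0.001]
ft_force: [-0.7, -0.5, -0.9]
grip_width: -0.0
clock: 25.3
position: [0.6546, 0.1855, 0.1248]
ee_rot: [0.088, 0.996, 0.001, 0.0]
ft_force: [0.6, -0.2, -0.3]
grip_width: 0.002
0.15791330239905474 0.0011597282361948938 [ 0.57241999 -0.21304986 -0.25776956] [-0.5   0.55  0.22  1.46 -0.13  1.15  1.13]
```

View pics/s16.png

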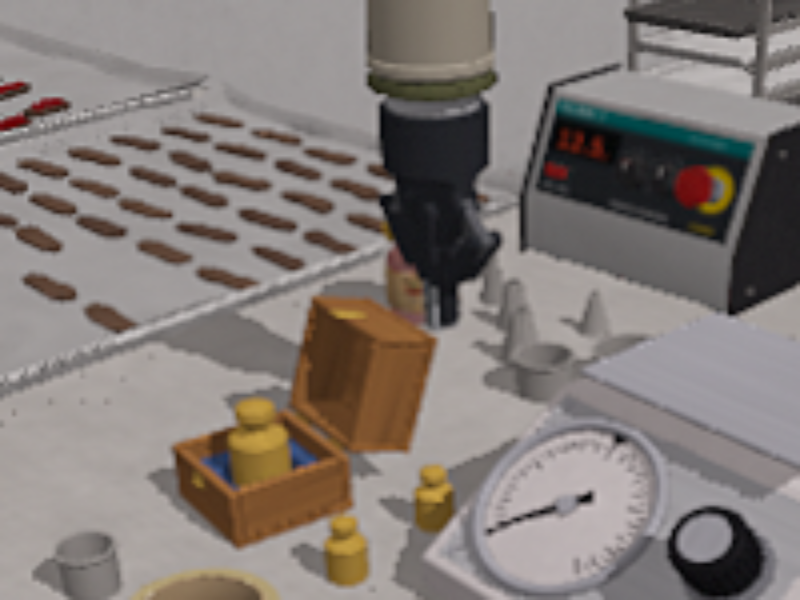

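```bash
python3 -m creep '[[0,0,0,10,0,6,255],[0,0,0,6,0,0,255],[0,0,0,6,0,0,255],[0,0,0,6,0,-3,255],[0,0,0,6,0,-4,255],[0,0,0,6,0,-6,255],[0,0,0,6,0,-6,255],[0,0,0,6,0,-8,255]]'
python3 - <<'E'
from h import *
a=np.radians(-10);o=get_obs();q=o["position"][:2]-[.4989,.2118]
print("F",(q@[np.cos(a),np.sin(a)]-.057).round(4),(o["position"][2]-.025-.047).round(4),o["ft_force"])
p,_=camera("scene"); cv2.imwrite("pics/s17.png",cv2.resize(p[70:230,130:330],None,fx=4,fy=3.75))
E
```

```text
clock: 26.2
position: [0.602, 0.1943, 0.1444]
ee_rot: [0.088, 0.996, -0.0, -0.001]
ft_force: [1.2, -0.0, -0.9]
grip_width: 0.002
F 0.0476 0.0724 [ 1.21962199 -0.03426541 -0.87597475]
```

View pics/s17.png

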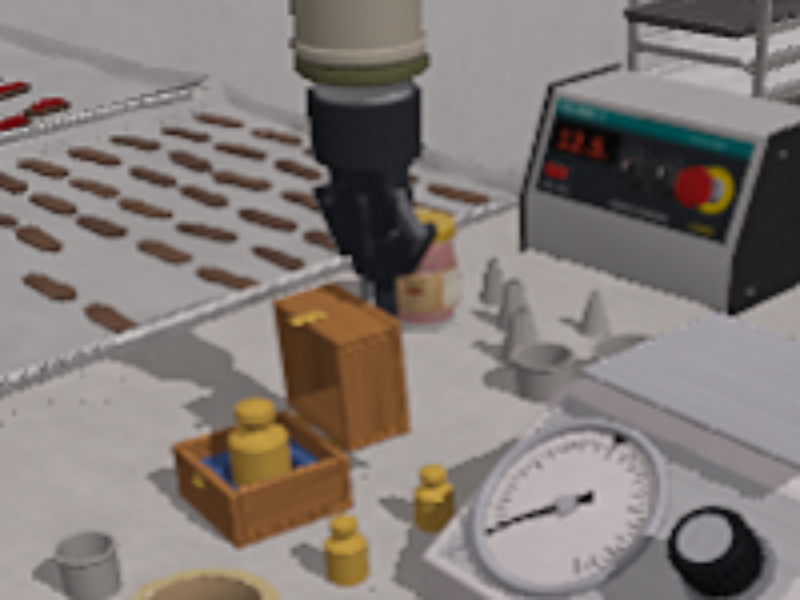

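```bash
python3 -m creep '[[0,0,0,8,0,-4,255],[0,0,0,8,0,-4,255],[0,0,0,8,0,-4,255],[0,0,0,8,0,-3,255],[0,0,0,8,0,-1,255],[0,0,0,8,0,0,255],[0,0,0,8,0,0,255],[0,0,0,8,0,1,255]]'
python3 - <<'E'
from h import *
a=np.radians(-10);o=get_obs();q=o["position"][:2]-[.4989,.2118]
print("F",(q@[np.cos(a),np.sin(a)]-.057).round(4),(o["position"][2]-.025-.047).round(4),o["ft_force"])
p,_=camera("scene"); cv2.imwrite("pics/s18.png",cv2.resize(p[70:230,130:330],None,fx=4,fy=3.75))
E
```

```text
clock: 27.05
position: [0.5391, 0.2057, 0.1592]
ee_rot: [0.088, 0.996, -0.0, -0.001]
ft_force: [1.4, 0.1, 1.0]
grip_width: -0.004
F -0.0163 0.0872 [1.40259096 0.07193428 1.03672196]
```

View pics/s18.png

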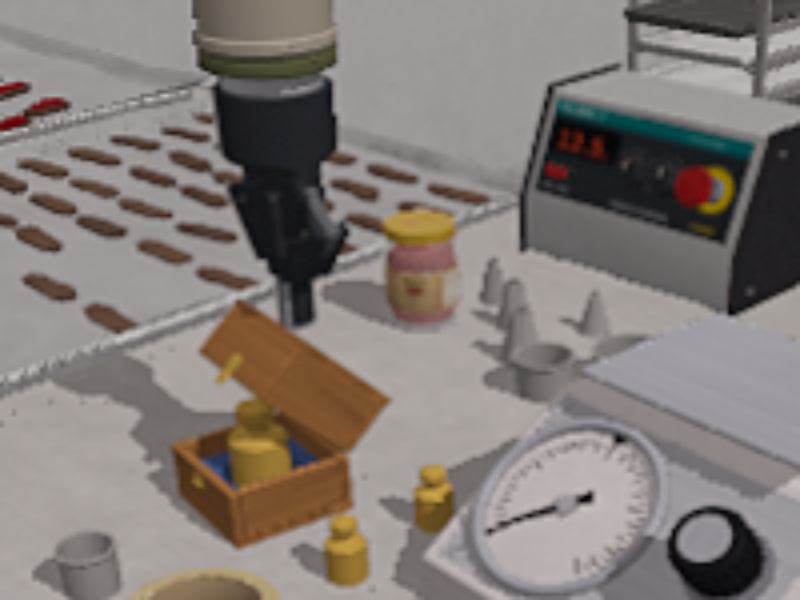

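```bash
python3 -m creep '[[0,0,0,8,0,1,255],[0,0,0,8,0,3,255],[0,0,0,8,0,3,255],[0,0,0,7,0,5,255],[0,0,0,7,0,6,255],[0,0,0,6,0,6,255],[0,0,0,6,0,6,255],[0,0,0,4,0,6,255]]'
python3 - <<'E'
from h import *
a=np.radians(-10);o=get_obs();q=o["position"][:2]-[.4989,.2118]
print("F",(q@[np.cos(a),np.sin(a)]-.057).round(4),(o["position"][2]-.025-.047).round(4),o["ft_force"])
p,_=camera("scene"); cv2.imwrite("pics/s19.png",cv2.resize(p[70:230,130:330],None,fx=4,fy=3.75))
E
```

```text
clock: 27.9
position: [0.4859, 0.2152, 0.1226]
ee_rot: [0.088, 0.996, -0.0, -0.001]
ft_force: [-0.3, 0.5, 1.1]
grip_width: -0.001
F -0.0704 0.0506 [-0.33940505  0.4990841   1.12044668]
```

View pics/s19.png

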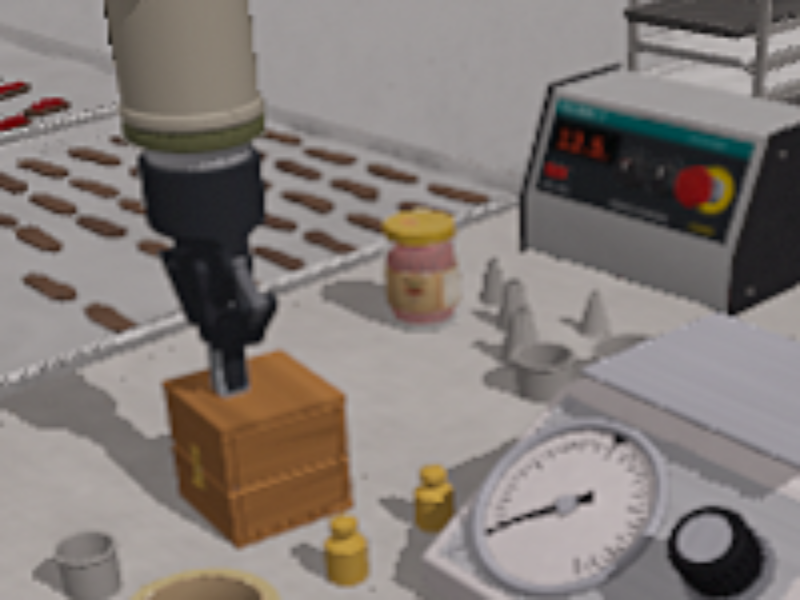

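Nearly shut. I'll press down in small steps until the force shows a firm stop.

```bash
for i in 1 ; do python3 -m creep '[[0,0,0,2,0,2,255],[0,0,0,0,0,2,255],[0,0,0,0,0,0,255]]'; done
```

```text
clock: 28.25
position: [0.4856, 0.2153, 0.1217]
ee_rot: [0.089, 0.996, 0.001, 0.0]
ft_force: [-8.9, -4.1, 25.3]
grip_width: 0.001
```

```bash
python3 -m creep '[[0,0,0,0,0,2,255],[0,0,0,0,0,0,255],[0,0,0,0,0,0,255]]'
```

```text
clock: 28.55
position: [0.4857, 0.2154, 0.1214]
ee_rot: [0.089, 0.996, 0.001, 0.0]
ft_force: [-16.7, -9.1, 45.7]
grip_width: -0.001
```

```bash
python3 -m creep '[[0,0,0,0,0,-4,255],[0,0,0,0,0,-10,255],[0,0,0,0,0,-30,255],[0,0,0,0,0,-40,255],[0,0,0,10,0,-20,255],[0,0,0,0,0,0,255],[0,0,0,0,0,0,255]]'
python3 - <<'E'
from h import *
ps=pose();p,d=camera("wrist"); cv2.imwrite("pics/w20.png",p); c=cloud("wrist",d,ps)
a=np.radians(-10); X=np.array([np.cos(a),np.sin(a)]);Y=np.array([-np.sin(a),np.cos(a)])
q=c[...,:2]-[.4989,.2118]; x=q@X;y=q@Y; z=c[...,2]
for lo in range(-45,-5,8):
    s=(x>lo/1e3)&(x<(lo+8)/1e3)&(abs(y)<.035)&(z>.06)&(z<.13); print(lo,np.median(z[s]).round(4) if s.any() else None)
_,d=camera("top"); c=cloud("top",d); q=c[...,:2]-[.4989,.2118]; x=q@X;y=q@Y; z=c[...,2]
for lo in range(-44,44,11):
    s=(x>lo/1e3)&(x<(lo+11)/1e3)&(abs(y)<.035)&(z>.06)&(z<.13); print("top",lo,np.median(z[s]).round(4) if s.any() else None)
p,_=camera("scene"); cv2.imwrite("pics/s20.png",cv2.resize(p[100:260,130:330],None,fx=4,fy=3.75))
E
```

```text
clock: 29.25
position: [0.475, 0.2171, 0.2213]
ee_rot: [0.088, 0.996, 0.0, -0.0]
ft_force: [-0.3, -0.3, -0.2]
grip_width: 0.001
-45 0.0949
-37 0.0962
-29 0.0961
-21 0.0962
-13 0.0961
top -44 0.0969
top -33 0.0956
top -22 0.0978
top -11 0.0959
top 0 0.0969
top 11 0.0966
top 22 0.0971
top 33 0.097
```

View pics/s20.png

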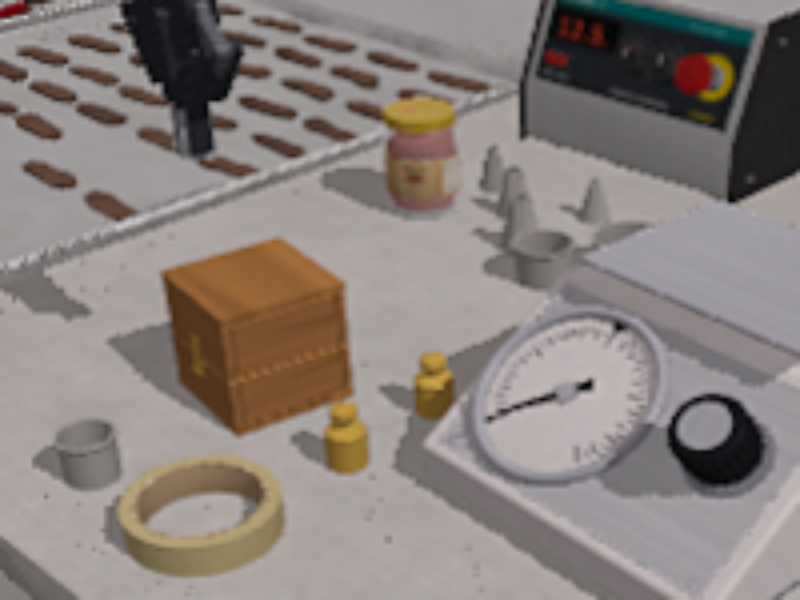

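View pics/w20.png

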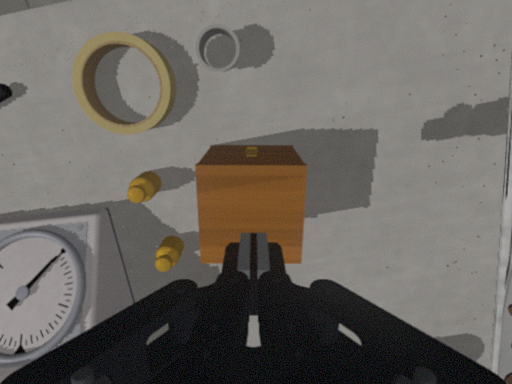

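The lid top is level at about 97 mm, so it is shut. The needle rests on the zero dot at the edge of this view (about (62,252)), and the hand is clear of everything. Handing in.

```bash
python3 -c "
from workcell import *
print(hand_in())"
```

```text
the job is handed in; nothing more can be done
None
```

The daily check is done and handed in at about 29 s of the 72 s allowed; hand-in reports no verdict.

- **Weight on the pan:** I lifted the brass check weight from its case, lowered it slowly onto the pan and let go.
- **Dial:** I turned the knob about 1.9 rad anticlockwise, in two grips. With the hand off the scale, the triangle read about −1.0° and the needle tip between −0.2° and −0.5°. That is under 1 mm apart at the rim; the limit is 3 mm.
- **Weight back in the case:** It stood upright after release, with its head within about 2 mm of my estimate of the pocket's middle.
- **Lid:** I swung it over and pressed it to a firm stop. Its top measures level at 96–97 mm front to back; shut is 97 mm.
- **Unloaded needle:** It rests on the zero line. I checked this by eye in the pictures and did not measure it again.
- **Other things on the table:** They look unmoved wherever the last pictures show them. I did not look again at the pastry brush and most of the marker at the end, though the arm never came near them.

The last press on the lid reached about 46 N vertically (roughly 50 N in all) on the fingertips, more than needed. The 40 N limit is stated for the arm and gripper body, so I don't think it counts. The early top and scene camera positions disagreed by about 4 mm, so I used close wrist views for the grips and placings.

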